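Fetch the steel box from between the measuring cups

TASK

The steel box in the open drawer is hemmed in by three loose steel measuring cups. Take the cups out first and nest them on the round cork mat, largest to smallest, each standing on the bottom of the one before; then lay the box flat in the bamboo tray, and after that put the nested cups back into the round pocket in the drawer. Leave the two jars and the pepper mill where they stand.

Things in the scene. Friction and masses are not known exactly. Their poses are not given: they have to be found in the camera images.
- cup_large: Largest of three round open steel measuring cups without handles: outer diameter 66 mm, 46 high, wall 2.5 (61 wide inside), bottom 3 thick, foot narrowing to 56 over the lowest 12 mm; about 90 g. Starts standing in the drawer, underside 24 mm above the worktop. The nest is carried by this cup's outside wall. Origin: centre of the underside, z up.
- cup_medium: Middle measuring cup: outer diameter 50 mm, 59 high, wall 2.5 (45 wide inside), bottom 3 thick, foot narrowing to 39 over the lowest 12 mm; 70 g. Starts standing in the drawer, underside 24 mm above the worktop. Nested in the large cup its rim stands 16 mm above the large rim: set it in holding the top 10 to 12 mm. Origin: centre of the underside, z up.
- cup_small: Slimmest measuring cup: outer diameter 34 mm, 72 high, wall 2.5, foot narrowing to 27 over the lowest 12 mm; 50 g. Starts standing in the drawer, underside 24 mm above the worktop. Nested in the medium cup its rim is 16 mm above the medium rim, 78 above the nest's underside: set it in holding the top 10 to 12 mm. Origin: centre of the underside, z up.
- steel_box: Shut steel box, rigid, snap latch on its -x end: 110 mm (x; 118 over latch and hinge) by 50 (y) by 36 high, 200 to 400 g. Lies in a 6 mm deep well of the black drawer tray (tray top 24 mm above the worktop), x pointing into the drawer; gripped across the 50 mm. At the start one cup stands close at each long side, one before the latch end; which varies. Origin: centre of the underside.
- cork_mat: Round cork mat lying on the worktop to one side of the drawer (left or right varies), diameter 100 mm, 5 mm thick, fixed. Side area for nesting the cups: the foot of the large cup belongs wholly on it. Origin: centre of the underside.
- bamboo_tray: Shallow rectangular bamboo tray, fixed on the worktop on the other side of the drawer: outside 172 mm (x) by 108 mm (y), rim 14 mm high, 6 mm thick; inside 160 by 96 mm, floor 6 mm above the worktop. The box lies in it lengthwise, either way round. Origin: centre of the underside, turned up to 17 degrees.
- cup_pocket: Black insert in one front corner of the drawer (left or right varies), with an empty round pocket, diameter 76 mm, 8 deep, in its middle; 134 mm (x, into the drawer) by 110 (y), fixed; top 24, pocket floor 16 mm above the worktop. Drawer side wall (55 mm high) 56 mm beside the pocket's centre, drawer front (90 high) 72 mm before it. Origin: centre of its underside, 12 mm above the worktop.
- jar_a: Stubby glass jar with bamboo screw lid, diameter 44 mm, 60 mm high (top 78 mm above the worktop), standing in a snug pocket of the insert in the other front corner of the drawer, the one nearer the drawer front. Bystander. Origin: centre of the underside.
- jar_b: Second jar like the first, in the same insert, 60 mm farther into the drawer. Bystander. Origin: centre of the underside. (The white cabinet behind the drawer is 116 mm high and begins about 115 mm beyond the centre of the box.)
- pepper_mill: Stainless pepper mill with a brass tip, diameter 48 mm, 103 mm high, standing on the worktop left of the drawer's handle. Bystander. Origin: centre of the underside.
There are look-alikes about, which are no part of the job. What is shaped like the cup_medium but red is not meant.

How it is judged:
By the outcome, as a careful person would: the job done as asked, in the order asked, and still so for the second after the job is handed in, with the robot touching nothing.
It also fails if it takes over 136 s, if anything falls off the work surface, if the arm or the gripper's body presses on something with over 40 N, if the wrist force passes 120 N, or if a joint passes its speed limit or range.

ROBOT

A 6-joint arm with a two-finger parallel gripper is mounted at the origin on the work surface. World frame = base frame: x ahead of the robot, y to its left, z up, the work surface at z = 0. Lengths are in m, angles in degrees, forces in N, time in s.
With the tool pointing down it reaches from about 0.4 to 0.825 m from the base axis. Payload 7 kg.
Tool frame: the origin (TCP) lies midway between the tips of the shut fingers; the grasp point (between the pads) lies 19 mm behind it; x points along the fingers, z is the direction in which the jaws open and shut, and the axes are right-handed (so a half turn about x gives the same grasp; the last joint's range is limited). The gripper opens to 88 mm and grips with 3 to 60 N. Pads are 19 mm wide; open, the fingers measure 130 mm over their backs; the gripper's body (78 mm by 193 mm) begins 47 mm behind the grasp point.
Start: joints at [-58.264, 20.546, 0.682, 0, -70.136, -16.507], TCP at [0.177, -0.651, 0.227] pointing down, gripper open.
Joint ranges: [-176.03, 176.03], [-82.01, 121.73], [-58.28, 71.71], [-173.87, 95.51], [-174.79, -0.11], [-173.66, 173.66]. Speed limits (degrees/s): [136.94, 136.94, 172.46, 180, 180, 180].

INTERFACE

Orientations are given as [roll, pitch, yaw] about the fixed x, y, z axes, in that order (R = Rz(yaw) Ry(pitch) Rx(roll)).
In Python, from plant import get_state, capture, close_job gives the robot as it stands.
- The arm moves only by the tool play_rows, never from a script. Its argument "series" is one flat list of numbers, 4 for each row, row after row: the shift along the tool's x, y, z in m, then the turn about the tool's x in rad. In form: [tx, ty, tz, spin, tx, ty, tz, spin, ...]. A call has exactly 5 rows; each row shifts and turns the commanded pose from where the row before left it, along the tool's axes as they then stand; what a row does not reach is not made up. A row lasts 1/12 s, in which the tool goes at most 41.7 mm and 7.16 degrees, less where a joint would pass 70% of its speed; a pose out of reach is approached as far as the arm can. A call is refused whole if a number of a shift passes 0.0417 or a number of a turn 0.125, either way. A call with a gripper value outside its range is refused whole. "jaw" is the opening in per cent of the stroke, from 0 (shut) to 100 (fully open), set as the call begins (left out, the last holds). The fingers move at their own pace and stop on an object; "squeeze" is the grip in N (left out, the last holds). Time passes only in rows, so rows that do not move let the fingers close, or fill a call up. It gives the time, the measured TCP pose, the force and the opening at its end, in the units of the state.
- get_state(): the state, without advancing time (a new reading comes with each control period).
- capture(name): name is "scene" or "side" or "wrist"; returns a dict with "img" (400x640x3 uint8, blue, green, red), "K" (3x3 intrinsics, pixels), "world_from_camera" (4x4, takes a point from camera to world coordinates). Camera axes: x right, y down, z forward; pixel columns grow to the right and rows downward; lengths in m; the calibration is good to about 2 mm. A picture is of the moment at which its call begins. There is no depth.
- close_job(): hands the job in, once; it reports no verdict.
The state is a dict: "time_s": time; "joints": joint angles; "qd": joint speeds; "joint_torque": joint torques, N m; "tcp_pos": TCP position; "eef_rot": TCP orientation; "contact_force": force on the tool from outside, world axes, zero at the start; "moment": the same for the moment, N m; "gripper_width": finger opening in m.
Only numpy, scipy, OpenCV 4.12 (cv2) and the standard library are available. Lean on these libraries where they do the work, as an engineer would, in place of code of your own. Each camera call takes 0.05 s, during which the arm holds its last target.

## Working session

There is one attempt and no reset: what is moved stays moved. The work goes in short steps, Python scripts to look and compute and a tool call to move; the robot and the scene stay as the last step left them, time stands still between calls to the robot, and variables do not carry over. Pictures are saved under pics/ and viewed, and the job is handed in when it is done.

Besides the shell and the picture viewer there is one more tool, called after ">>>" by a JSON object that holds its "method" and its "body". play_rows: Moves the arm, as the interface text tells. Its arguments: {"type":"object","properties":{"series":{"type":"array","items":{"type":"number"}},"jaw":{"type":"number"},"squeeze":{"type":"number"}},"required":["series"]}

```bash
ls; mkdir -p pics; python3 - <<'E'
from plant import get_state, capture
import cv2
s=get_state();print(s)
for n in ("scene","side","wrist"):
    c=capture(n);cv2.imwrite(f"pics/{n}0.png",c["img"]);print(n,c["K"],c["world_from_camera"])
E
```

```text
pics
{'time_s': 0.0, 'joints': array([-5.82634102e+01,  2.05923280e+01,  6.32689775e-01, -1.96700976e-02,
       -7.01377373e+01, -1.65070693e+01]), 'qd': array([-0.03960575,  0.09480226,  0.15307087, -0.01950864, -0.04838625,
       -0.10254301]), 'joint_torque': array([ 2.75812827e-04, -5.82719886e+01,  2.93051594e+01,  6.99706793e+00,
        7.03178113e-03, -9.70552696e-05]), 'tcp_pos': array([ 0.1771463 , -0.65081141,  0.22560582]), 'eef_rot': array([  5.75646353,  89.90088377, 110.97928527]), 'contact_force': array([-0.62349859,  0.99086988, -0.33625816]), 'moment': array([-0.03845727,  0.03148493,  0.0746757 ]), 'gripper_width': 0.0881784060232017}
scene [[476.51992513   0.         319.42067757]
 [  0.         476.51992513 195.02984997]
 [  0.           0.           1.        ]] [[-0.69849658  0.51536919 -0.49648477  1.0360778 ]
 [ 0.71549915  0.49056525 -0.49739994  0.56196133]
 [-0.01278643 -0.70266659 -0.71140436  0.84959299]
 [ 0.          0.          0.          1.        ]]
side [[393.02963189   0.         316.5674017 ]
 [  0.         393.02963189 202.9176823 ]
 [  0.           0.           1.        ]] [[-0.99645294 -0.05355453  0.06491112  0.40529588]
 [-0.08383257  0.56460534 -0.82109251  0.7115208 ]
 [ 0.00732406 -0.82362171 -0.56709226  0.53775552]
 [ 0.          0.          0.          1.        ]]
wrist [[319.5391483    0.         318.20634105]
 [  0.         319.5391483  198.87504203]
 [  0.           0.           1.        ]] [[-2.62401157e-01  9.18266390e-01  2.96534096e-01  9.67353867e-02]
 [ 9.64958390e-01  2.49395581e-01  8.15913552e-02 -6.73259579e-01]
 [ 9.68305863e-04  3.07552730e-01 -9.51530546e-01  3.84654751e-01]
 [ 0.00000000e+00  0.00000000e+00  0.00000000e+00  1.00000000e+00]]
```

View pics/scene0.png

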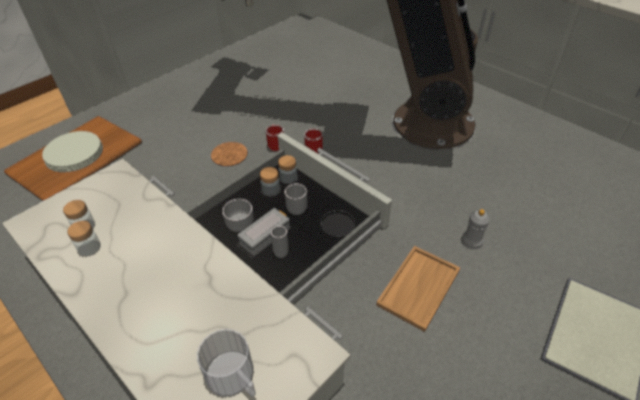

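View pics/side0.png

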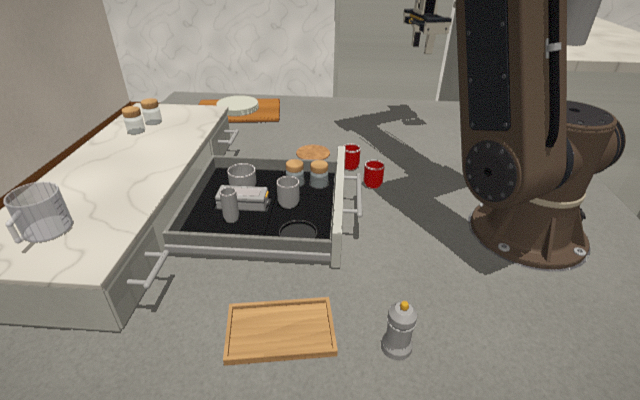

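View pics/wrist0.png

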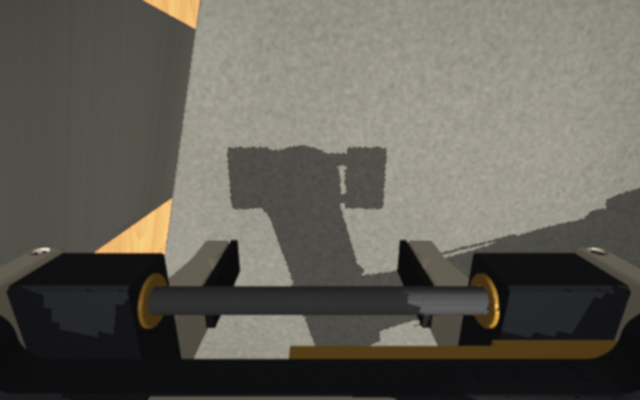

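The scene picture shows the drawer: large cup (238,212), medium (296,198), small (280,242) around the box (263,230). The pocket is at (340,222), the mat at (229,153) and the tray at (419,288). I'll enlarge these next.

```bash
python3 - <<'E'
import cv2
a=cv2.imread("pics/scene0.png");b=cv2.imread("pics/side0.png")
cv2.imwrite("pics/sc_crop.png",cv2.resize(a[130:290,190:400],None,fx=3.8,fy=3.75,interpolation=cv2.INTER_CUBIC))
cv2.imwrite("pics/si_crop.png",cv2.resize(b[135:275,160:370],None,fx=3.8,fy=3.8,interpolation=cv2.INTER_CUBIC))
E
```

```text
(no output)
```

View pics/sc_crop.png

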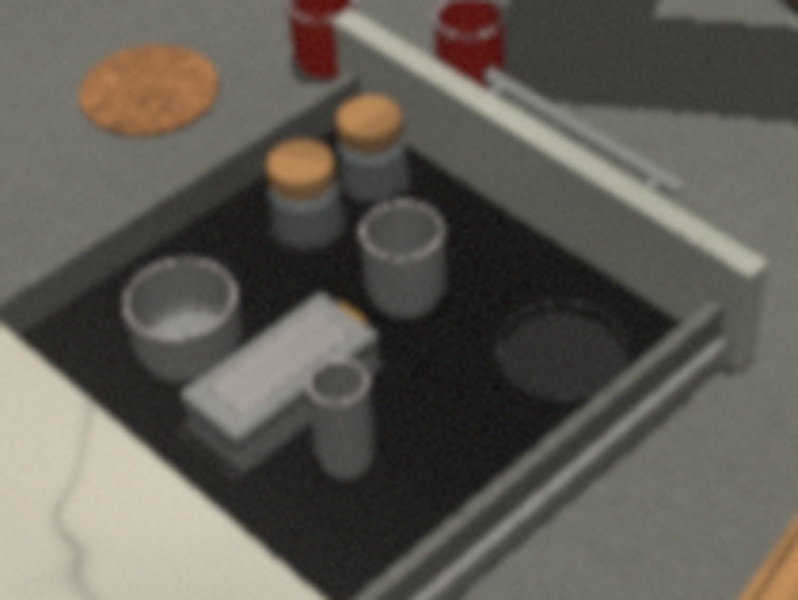

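View pics/si_crop.png

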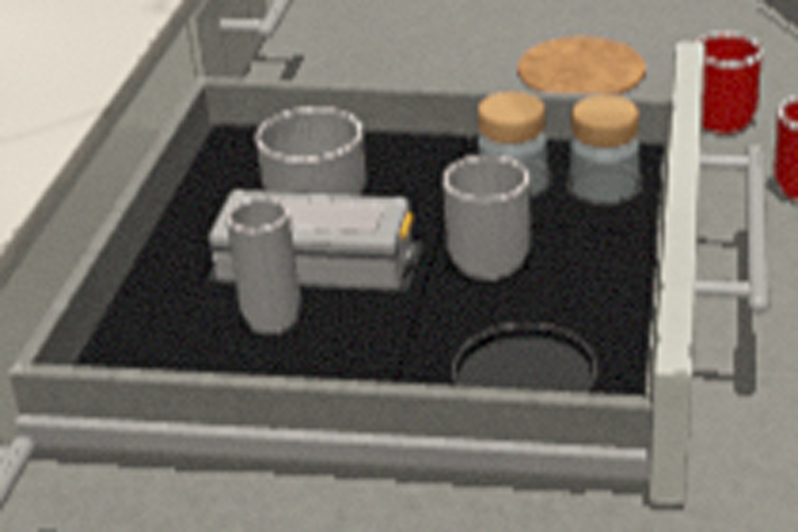

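```bash
cat > h.py <<'E'
import numpy as np, cv2
from plant import get_state, capture
def ray(c,u,v):
    T=np.array(c["world_from_camera"]);d=T[:3,:3]@np.linalg.inv(c["K"])@np.array([u,v,1.]);return T[:3,3],d
def onz(c,u,v,z):
    o,d=ray(c,u,v);return o+d*(z-o[2])/d[2]
def proj(c,P):
    T=np.linalg.inv(np.array(c["world_from_camera"]));p=T[:3,:3]@np.array(P,float)+T[:3,3];q=np.array(c["K"])@p;return q[:2]/q[2]
def tri(l):
    A=np.zeros((3,3));b=np.zeros(3)
    for o,d in l:
        d=d/np.linalg.norm(d);M=np.eye(3)-np.outer(d,d);A+=M;b+=M@o
    return np.linalg.solve(A,b)
def circle(c,P,r,img,col=(0,255,0),s=1,off=(0,0)):
    pts=[proj(c,(P[0]+r*np.cos(t),P[1]+r*np.sin(t),P[2])) for t in np.linspace(0,2*np.pi,60)]
    pts=((np.array(pts)-off)*s).astype(np.int32)
    cv2.polylines(img,[pts],True,col,1)
E
python3 - <<'E'
from h import *
np.set_printoptions(precision=4,suppress=True)
S=capture("scene");D=capture("side")
sc=lambda u,v:(190+u/3.8,130+v/3.75)
si=lambda u,v:(160+u/3.8,135+v/3.8)
for n,a,b,z in [("L",(181,301),(310,137),.07),("M",(402,232),(486,179),.083),("S",(339,383),(260,217),.096),("mat",(149,89),(581,65),.005),("jarA",(370,122),(605,117),.075),("jarB",(301,167),(511,117),.075),("pocket",(562,350),None,.024)]:
    print(n,"scene",onz(S,*sc(*a),z), end=' ')
    if b: print("side",onz(D,*si(*b),z),"tri",tri([ray(S,*sc(*a)),ray(D,*si(*b))]))
# box top corners: scene
print()
for a in [(184,393),(236,437),(377,328),(322,293)]: print("box sc",onz(S,*sc(*a),.018+.036))
for a in [(230,192),(411,199),(405,249),(211,243)]: print("box si",onz(D,*si(*a),.018+.036))
for p in [(415,248),(459,264),(425,328),(377,303)]: print("tray sc",onz(S,*p,.014))
for p in [(229,304),(332,298),(336,352),(224,362)]: print("tray si",onz(D,*p,.014))
print("mill", onz(S,474,244,0.0),onz(D,397,353,0))
for a in [(345,15),(760,265)]: print("front top sc",onz(S,*sc(*a),.09))
for a in [(680,42),(688,375)]: print("front top si",onz(D,*si(*a),.09))
E
```

```text
L scene [ 0.6524 -0.0821  0.07  ] side [ 0.6471 -0.0818  0.07  ] tri [ 0.6494 -0.0869  0.0658]
M scene [ 0.531  -0.0201  0.083 ] side [ 0.5272 -0.0217  0.083 ] tri [ 0.5282 -0.0233  0.0807]
S scene [0.6446 0.0502 0.096 ] side [0.6398 0.0499 0.096 ] tri [0.6418 0.0465 0.0925]
mat scene [ 0.5032 -0.3182  0.005 ] side [ 0.4991 -0.3215  0.005 ] tri [ 0.5001 -0.3226  0.0028]
jarA scene [ 0.4695 -0.1149  0.075 ] side [ 0.4651 -0.1161  0.075 ] tri [ 0.466  -0.1189  0.0721]
jarB scene [ 0.529  -0.1147  0.075 ] side [ 0.5243 -0.1103  0.075 ] tri [ 0.5257 -0.1192  0.07  ]
pocket scene [0.4961 0.0794 0.024 ] 
box sc [ 0.6893 -0.037   0.054 ]
box sc [0.6896 0.0095 0.054 ]
box sc [0.5783 0.006  0.054 ]
box sc [ 0.5815 -0.0389  0.054 ]
box si [ 0.6877 -0.0386  0.054 ]
box si [ 0.5768 -0.0412  0.054 ]
box si [0.5702 0.0122 0.054 ]
box si [0.6828 0.0167 0.054 ]
tray sc [0.425  0.2462 0.014 ]
tray sc [0.3952 0.3402 0.014 ]
tray sc [0.5703 0.3766 0.014 ]
tray sc [0.5914 0.2747 0.014 ]
tray si [0.5886 0.2705 0.014 ]
tray si [0.4141 0.2413 0.014 ]
tray si [0.4025 0.3475 0.014 ]
tray si [0.5666 0.379  0.014 ]
mill [0.3134 0.3302 0.    ] [0.3079 0.3311 0.    ]
front top sc [ 0.4167 -0.195   0.09  ]
front top sc [0.411 0.156 0.09 ]
front top si [ 0.4212 -0.1965  0.09  ]
front top si [0.4043 0.1566 0.09  ]
```

```bash
cat >> h.py <<'E'
from scipy.spatial.transform import Rotation as Ro
def rot(s): return Ro.from_euler('xyz',s["eef_rot"],degrees=True).as_matrix()
def go(x,y,z,jawdeg=None):
    s=get_state();R=rot(s);p=s["tcp_pos"]
    a=np.degrees(np.arctan2(R[1,2],R[0,2]))
    print("t",round(s["time_s"],2),"tcp",p.round(4),"jaw ang",a.round(2),"tilt",np.degrees(np.arccos(-R[2,0])).round(2),"j1,5,6",s["joints"][[0,4,5]].round(1),"w",round(s["gripper_width"],4),"F",s["contact_force"].round(1))
    print(" tool shift mm",(R.T@(np.array([x,y,z])-p)*1000).round(1))
    if jawdeg is not None:
        d=(jawdeg-a+90)%180-90
        # spin about tool x (down): world yaw decreases with + spin
        print(" spin rad needed",round(-np.radians(d),4))
E
python3 - <<'E'
from h import *
np.set_printoptions(precision=4,suppress=True)
print(rot(get_state()));go(.60,-.2,.227,0)
E
```

```text
[[-0.0003 -0.9649 -0.2626]
 [ 0.0007 -0.2626  0.9649]
 [-1.      0.0001  0.0008]]
t 0.25 tcp [ 0.1772 -0.6511  0.2261] jaw ang 105.22 tilt 0.04 j1,5,6 [-58.3 -70.1 -16.5] w 0.0875 F [ 0.2  0.5 -0.1]
 tool shift mm [  -0.7 -526.4  324.2]
 spin rad needed -1.3051
```

>>> {"method": "play_rows", "body": {"series": [0,-0.03,0.03,-0.125,0,-0.03,0.03,-0.125,0,-0.03,0.03,-0.125,0,-0.03,0.03,-0.125,0,-0.03,0.03,-0.125], "jaw": 100}}

```text
time_s: 0.67
tcp_pos: [0.2324, -0.4519, 0.226]
eef_rot: [-6.4, 90.0, 135.0]
contact_force: [1.5, 0.9, 1.0]
gripper_width: 0.0874
```

>>> {"method": "play_rows", "body": {"series": [0,-0.03,0.0,-0.125,0,-0.03,0.0,-0.125,0,-0.03,0.0,-0.125,0,-0.03,0,-0.125,0,-0.03,0.0,-0.125]}}

```text
time_s: 1.08
tcp_pos: [0.2941, -0.3182, 0.2266]
eef_rot: [158.1, 90.0, -24.7]
contact_force: [1.1, 0.4, -0.6]
gripper_width: 0.088
```

```bash
python3 - <<'E'
from h import *
go(.60,-.082,.227,0)
E
```

```text
t 1.08 tcp [ 0.2941 -0.3182  0.2266] jaw ang 177.21 tilt 0.02 j1,5,6 [-21.  -65.1  18.2] w 0.088 F [ 1.1  0.4 -0.6]
 tool shift mm [  -0.4 -250.8 -294. ]
 spin rad needed -0.0487
```

>>> {"method": "play_rows", "body": {"series": [0,-0.04,-0.041,-0.0487,0,-0.04,-0.041,0,0,-0.04,-0.041,0,0,-0.04,-0.041,0,0,-0.04,-0.041,0]}}

```text
time_s: 1.5
tcp_pos: [0.4459, -0.1744, 0.227]
eef_rot: [-177.0, 89.9, 2.7]
contact_force: [0.6, -1.1, -0.0]
gripper_width: 0.0875
```

>>> {"method": "play_rows", "body": {"series": [0,-0.01,-0.03,0,0,-0.01,-0.03,0,0,-0.01,-0.03,0,0,0,0,0,0,0,0,0]}}

```text
time_s: 1.92
tcp_pos: [0.536, -0.1462, 0.2255]
eef_rot: [1.7, 89.9, -178.6]
contact_force: [-0.3, -0.9, -0.8]
gripper_width: 0.0875
```

```bash
python3 - <<'E'
from h import *
go(.65,-.082,.10,0)
c=capture("wrist");cv2.imwrite("pics/w1.png",c["img"])
print(np.array(c["world_from_camera"]).round(4))
im=c["img"].copy()
for P,r in [((.6497,-.082,.07),.0318),((.529,-.021,.083),.0238),((.642,.05,.096),.0158),((.494,.08,.024),.038),((.467,-.115,.078),.022),((.5265,-.115,.078),.022)]: circle(c,P,r,im)
b=np.array([proj(c,(.632+sx*.055,-.0145+sy*.025,.054)) for sx,sy in((1,1),(1,-1),(-1,-1),(-1,1))]).astype(np.int32)
cv2.polylines(im,[b],True,(0,0,255),1)
cv2.imwrite("pics/w1o.png",cv2.resize(im[:, :],(800,500)))
E
```

```text
t 1.92 tcp [ 0.536  -0.1462  0.2255] jaw ang 179.71 tilt 0.1 j1,5,6 [  4.9 -66.1  -5.2] w 0.0875 F [-0.3 -0.9 -0.8]
 tool shift mm [ 125.3  -64.7 -113.9]
 spin rad needed -0.0051
[[-1.000e+00  5.600e-03 -1.000e-04  5.363e-01]
 [ 5.300e-03  9.516e-01  3.074e-01 -2.302e-01]
 [ 1.800e-03  3.074e-01 -9.516e-01  3.845e-01]
 [ 0.000e+00  0.000e+00  0.000e+00  1.000e+00]]
```

View pics/w1o.png

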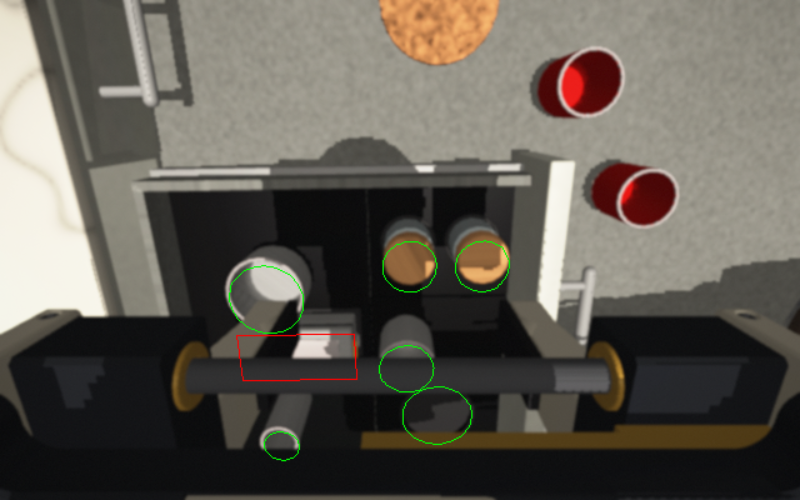

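```bash
python3 - <<'E'
import cv2
a=cv2.imread("pics/w1.png")
cv2.imwrite("pics/w1z.png",cv2.resize(a[150:380,160:430],None,fx=2.9,fy=2.6,interpolation=cv2.INTER_CUBIC))
E
```

```text
(no output)
```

View pics/w1z.png

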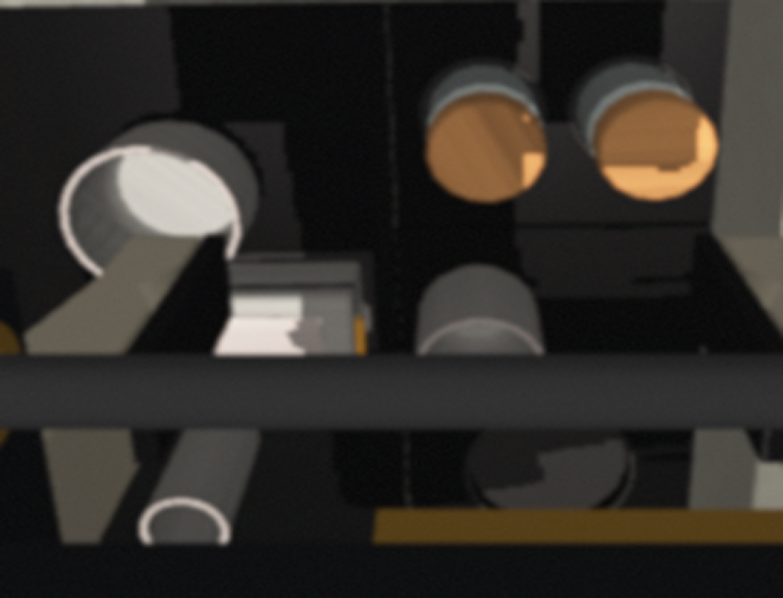

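```bash
python3 - <<'E'
from h import *
from scipy.optimize import least_squares
c=capture("wrist")
X=lambda u:160+u/2.9
Y=lambda v:150+v/2.6
t=np.linspace(0,2*np.pi,181)
def ext(x,y,z,r):
    p=np.array([proj(c,(x+r*np.cos(a),y+r*np.sin(a),z)) for a in t]);return p[:,0].min(),p[:,0].max(),p[:,1].min(),p[:,1].max()
for n,z,r,l,rt,top,bot in [("L",.07,.033,60,241,145,None),("M",.083,.025,417,545,318,None),("S",.096,.017,139,229,498,None),("jB",.078,.022,425,546,None,203),("jA",.078,.022,593,718,None,200),("pk",.024,.038,467,634,None,None)]:
    def f(q):
        e=ext(q[0],q[1],z,r);o=[e[0]-X(l),e[1]-X(rt)]
        if top:o.append(e[2]-Y(top))
        if bot:o.append(e[3]-Y(bot))
        return o
    s=least_squares(f,[.55,0.]);print(n,s.x.round(4),np.array(f(s.x)).round(1))
E
```

```text
L [ 0.6496 -0.0892] [ 0.3 -0.3 -0. ]
M [ 0.5276 -0.0253] [-0.7  0.7  0. ]
S [0.643  0.0452] [ 0.3 -0.3 -0. ]
jB [ 0.526  -0.1215] [-0.7  0.7  0. ]
jA [ 0.4664 -0.1225] [-0.1  0.1  0. ]
pk [0.4944 0.0254] [-0. -0.]
```

```bash
python3 - <<'E'
from h import *
c=capture("wrist");s=get_state();p=s["tcp_pos"];R=rot(s)
for dz in(.044,-.044):
  for dy in (.0095,-.0095):
    for dx in (0,-.019): print(dx,dy,dz,proj(c,p+R@np.array([dx,dy,dz])).round(1))
im=c["img"];cv2.imwrite("pics/f.png",cv2.resize(im[220:350,130:510],None,fx=2.1,fy=2.1,interpolation=cv2.INTER_CUBIC))
E
```

```text
0 0.0095 0.044 [400.3 239.3]
-0.019 0.0095 0.044 [409.8 256. ]
0 -0.0095 0.044 [397.6 270.2]
-0.019 -0.0095 0.044 [406.5 289.7]
0 0.0095 -0.044 [238.4 239.4]
-0.019 0.0095 -0.044 [229.2 256.1]
0 -0.0095 -0.044 [241.  270.2]
-0.019 -0.0095 -0.044 [232.4 289.8]
```

View pics/f.png

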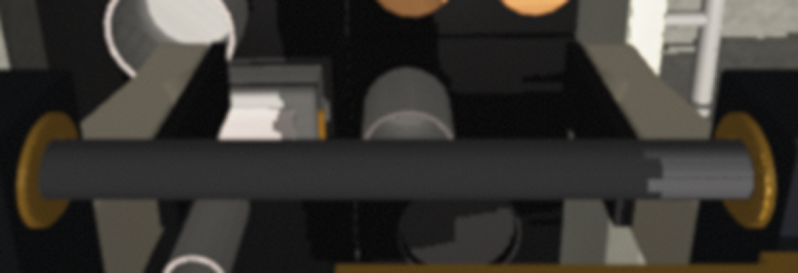

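>>> {"method": "play_rows", "body": {"series": [0.017,-0.0116,-0.0226,-0.005,0.017,-0.0116,-0.0226,0,0.017,-0.0116,-0.0226,0,0.017,-0.0116,-0.0226,0,0.017,-0.0116,-0.0226,0]}}

```text
time_s: 2.48
tcp_pos: [0.6485, -0.0893, 0.1417]
eef_rot: [-168.8, 89.9, 11.0]
contact_force: [-0.1, 0.5, 0.4]
gripper_width: 0.088
```

>>> {"method": "play_rows", "body": {"series": [0,0,0,0,0,0,0,0,0,0,0,0,0,0,0,0,0,0,0,0]}}

```text
time_s: 2.9
tcp_pos: [0.6479, -0.0897, 0.1431]
eef_rot: [-173.6, 89.9, 6.3]
contact_force: [0.3, 0.1, -0.3]
gripper_width: 0.0878
```

```bash
python3 - <<'E'
from h import *
go(.649,-.088,.054,0)
c=capture("wrist")
im=c["img"].copy()
circle(c,(.649,-.088,.07),.0318,im)
cv2.imwrite("pics/w2.png",cv2.resize(im,(800,500)))
E
```

```text
t 2.9 tcp [ 0.6479 -0.0897  0.1431] jaw ang 179.89 tilt 0.12 j1,5,6 [  9.2 -59.3  -9.3] w 0.0878 F [ 0.3  0.1 -0.3]
 tool shift mm [89.1 -1.7 -0.9]
 spin rad needed -0.0019
```

View pics/w2.png

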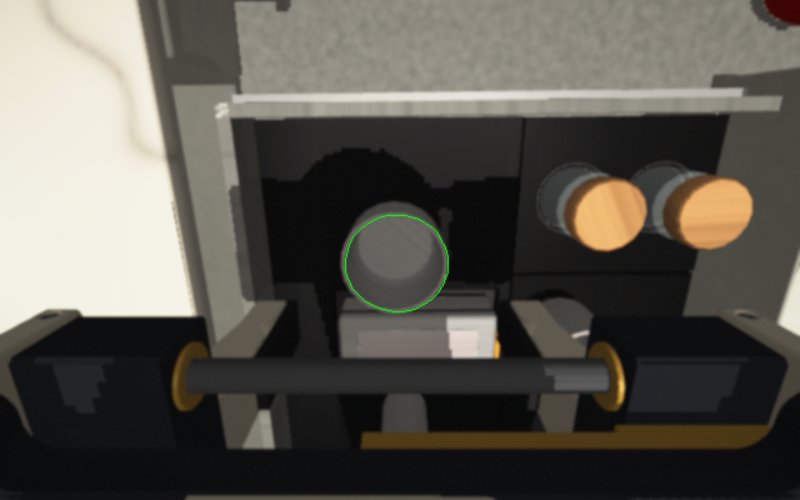

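>>> {"method": "play_rows", "body": {"series": [0.018,-0.0017,0,0,0.018,0,0,0,0.018,0,0,0,0.017,0,0,0,0.016,0,0,0]}}

```text
time_s: 3.37
tcp_pos: [0.648, -0.0877, 0.0546]
eef_rot: [-167.7, 89.9, 12.2]
contact_force: [-0.0, 0.5, -0.3]
gripper_width: 0.0877
```

>>> {"method": "play_rows", "body": {"series": [0,0,0,0,0,0,0,0,0,0,0,0,0,0,0,0,0,0,0,0], "jaw": 50, "squeeze": 20}}

```text
time_s: 3.78
tcp_pos: [0.6492, -0.0875, 0.0563]
eef_rot: [-178.4, 89.8, 1.6]
contact_force: [-0.5, -0.3, 2.3]
gripper_width: 0.0663
```

>>> {"method": "play_rows", "body": {"series": [0,0,0,0,0,0,0,0,0,0,0,0,0,0,0,0,0,0,0,0]}}

```text
time_s: 4.2
tcp_pos: [0.6493, -0.0875, 0.0562]
eef_rot: [176.4, 89.9, -3.7]
contact_force: [-0.5, -0.3, 6.4]
gripper_width: 0.0659
```

>>> {"method": "play_rows", "body": {"series": [-0.015,0,0,0,-0.03,0,0,0,-0.03,0,0,0,-0.025,0.02,0.01,0,0,0.035,0.02,0]}}

```text
time_s: 4.62
tcp_pos: [0.6226, -0.141, 0.1606]
eef_rot: [175.2, 89.4, -4.6]
contact_force: [1.6, -0.5, -0.4]
gripper_width: 0.0662
```

>>> {"method": "play_rows", "body": {"series": [0,0.035,0.022,0,0,0.035,0.022,0,0,0.035,0.022,0,0,0.03,0.02,0,0,0.01,0.01,0]}}

```text
time_s: 5.03
tcp_pos: [0.5191, -0.2901, 0.1546]
eef_rot: [-12.4, 90.0, 167.4]
contact_force: [-0.5, 1.3, -1.2]
gripper_width: 0.0658
```

```bash
python3 - <<'E'
from h import *
go(.501,-.323,.05,0)
c=capture("wrist")
im=c["img"].copy()
circle(c,(.501,-.323,.005),.05,im)
cv2.imwrite("pics/w3.png",cv2.resize(im,(800,500)))
S=capture("scene");D=capture("side")
cv2.imwrite("pics/s3.png",cv2.resize(np.hstack([S["img"][60:240,160:360],D["img"][80:260,180:380]]),None,fx=2,fy=2))
E
```

```text
t 5.03 tcp [ 0.5191 -0.2901  0.1546] jaw ang 179.77 tilt 0.04 j1,5,6 [-10.4 -58.4  10.2] w 0.0658 F [-0.5  1.3 -1.2]
 tool shift mm [104.6  32.9  17.9]
 spin rad needed -0.004
```

View pics/w3.png

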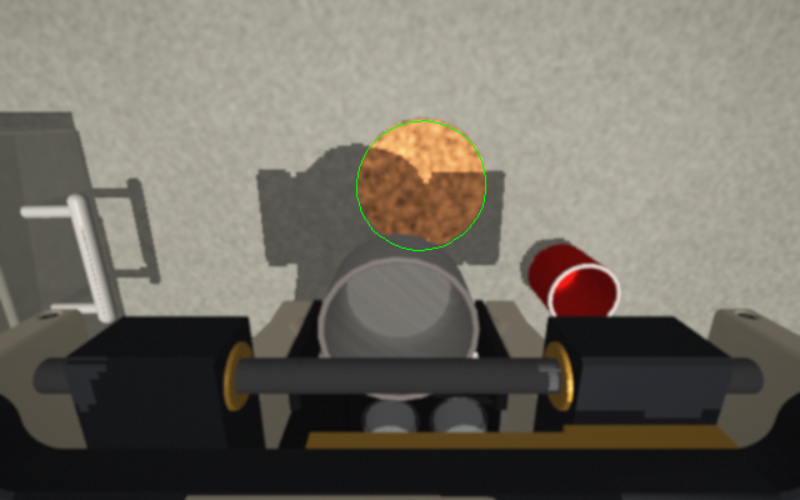

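View pics/s3.png

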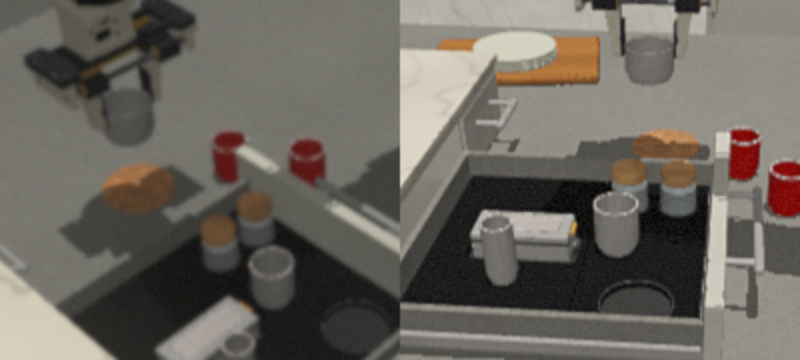

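>>> {"method": "play_rows", "body": {"series": [0.01,0.011,0.006,0,0.02,0.011,0.006,0,0.03,0.011,0.006,0,0.03,0,0,0,0.022,0,0,0]}}

```text
time_s: 5.6
tcp_pos: [0.503, -0.3197, 0.0398]
eef_rot: [-30.1, 89.9, 149.8]
contact_force: [-0.6, 0.1, -1.3]
gripper_width: 0.0657
```

>>> {"method": "play_rows", "body": {"series": [0,0,0,0,0,0,0,0,0,0,0,0,0.001,0,0,0,0.001,0,0,0]}}

```text
time_s: 6.02
tcp_pos: [0.505, -0.3203, 0.0421]
eef_rot: [164.2, 89.8, -15.8]
contact_force: [0.7, -0.9, -0.5]
gripper_width: 0.0661
```

>>> {"method": "play_rows", "body": {"series": [0.002,0.001,0.002,0,0.002,0.001,0.002,0,0.001,0,0,0,0,0,0,0,0,0,0,0]}}

```text
time_s: 6.43
tcp_pos: [0.4995, -0.3224, 0.0359]
eef_rot: [6.0, 90.0, -174.1]
contact_force: [-2.5, 0.8, 4.1]
gripper_width: 0.0657
```

```bash
python3 - <<'E'
from h import *
go(.501,-.323,.037,0)
E
```

```text
t 6.43 tcp [ 0.4995 -0.3224  0.0359] jaw ang 179.92 tilt 0.02 j1,5,6 [-14.  -43.7  13.9] w 0.0657 F [-2.5  0.8  4.1]
 tool shift mm [-1.1  0.6 -1.5]
 spin rad needed -0.0014
```

>>> {"method": "play_rows", "body": {"series": [0,0,0,0,0,0,0,0,0,0,0,0,-0.01,0,0,0,-0.03,0,0,0], "jaw": 95}}

```text
time_s: 6.85
tcp_pos: [0.4972, -0.3212, 0.0724]
eef_rot: [-21.0, 89.6, 158.9]
contact_force: [-0.4, -0.1, -0.5]
gripper_width: 0.0825
```

>>> {"method": "play_rows", "body": {"series": [-0.03,0,0,0,-0.04,0,0,0,-0.03,-0.02,0,0,0,-0.03,-0.003,0,0,-0.041,-0.003,0]}}

```text
time_s: 7.27
tcp_pos: [0.5074, -0.232, 0.1787]
eef_rot: [168.6, 89.7, -11.6]
contact_force: [1.6, 0.6, -0.6]
gripper_width: 0.0831
```

```bash
python3 - <<'E'
from h import *
go(.528,-.025,.15,0)
c=capture("wrist");im=c["img"].copy()
S=capture("scene");D=capture("side")
cv2.imwrite("pics/s4.png",cv2.resize(np.hstack([S["img"][60:240,160:360],D["img"][80:260,180:380]]),None,fx=2,fy=2))
circle(c,(.528,-.025,.083),.0238,im)
cv2.imwrite("pics/w4.png",cv2.resize(im,(800,500)))
E
```

```text
t 7.27 tcp [ 0.5074 -0.232   0.1787] jaw ang 179.78 tilt 0.32 j1,5,6 [ -4.4 -59.7   4.2] w 0.0831 F [ 1.6  0.6 -0.6]
 tool shift mm [  28.6 -207.1  -19.6]
 spin rad needed -0.0038
```

View pics/w4.png

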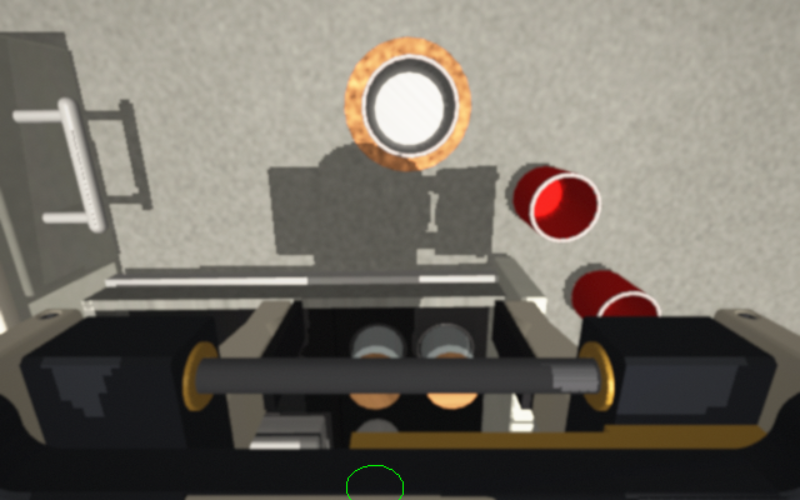

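View pics/s4.png

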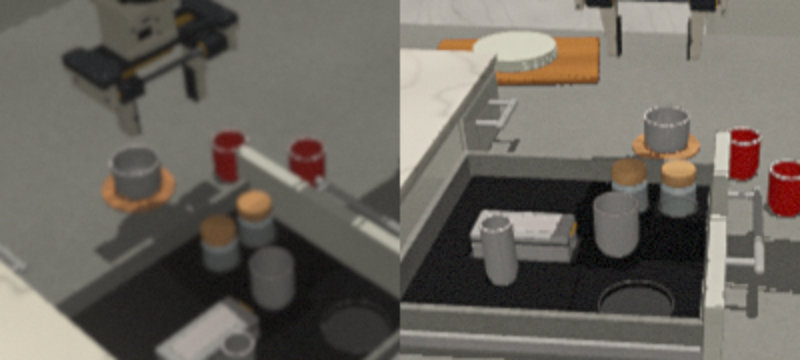

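>>> {"method": "play_rows", "body": {"series": [0.004,-0.041,-0.004,0,0.004,-0.041,-0.004,0,0.004,-0.041,-0.004,0,0.004,-0.041,-0.004,0,0.004,-0.041,-0.004,0]}}

```text
time_s: 7.83
tcp_pos: [0.5264, -0.0253, 0.1559]
eef_rot: [171.4, 90.0, -8.7]
contact_force: [1.8, -0.3, 0.3]
gripper_width: 0.0836
```

>>> {"method": "play_rows", "body": {"series": [0,0,0,0,0,0,0,0,0,0,0,0,0,0,0,0,0,0,0,0]}}

```text
time_s: 8.25
tcp_pos: [0.5262, -0.0277, 0.1557]
eef_rot: [99.9, 90.0, -80.3]
contact_force: [-0.2, -0.6, -1.0]
gripper_width: 0.0832
```

```bash
python3 - <<'E'
from h import *
go(.528,-.025,.072,0)
c=capture("wrist");im=c["img"].copy()
circle(c,(.528,-.025,.083),.0238,im)
b=np.array([proj(c,(.632+sx*.055,-.0195+sy*.025,.054)) for sx,sy in((1,1),(1,-1),(-1,-1),(-1,1))]).astype(np.int32)
cv2.polylines(im,[b],True,(0,0,255),1)
cv2.imwrite("pics/w5.png",cv2.resize(im,(800,500)))
E
```

```text
t 8.25 tcp [ 0.5262 -0.0277  0.1557] jaw ang 179.81 tilt 0.0 j1,5,6 [ 18.3 -56.3 -18.5] w 0.0832 F [-0.2 -0.6 -1. ]
 tool shift mm [83.7 -2.7 -1.7]
 spin rad needed -0.0033
```

View pics/w5.png

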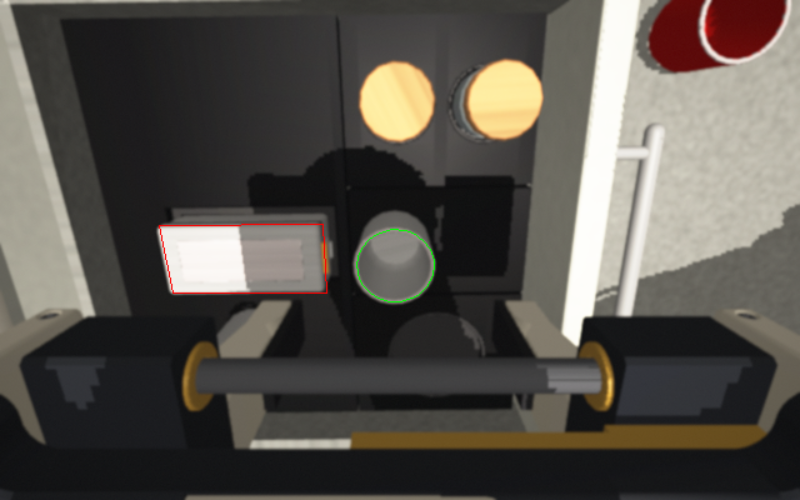

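>>> {"method": "play_rows", "body": {"series": [0.018,-0.0014,-0.001,0,0.018,-0.0013,-0.001,0,0.018,0,0,0,0.017,0,0,0,0.0125,0,0,0]}}

```text
time_s: 8.72
tcp_pos: [0.5277, -0.0248, 0.0708]
eef_rot: [10.9, 89.9, -169.3]
contact_force: [-0.5, -0.3, -0.5]
gripper_width: 0.0835
```

>>> {"method": "play_rows", "body": {"series": [0,0,0,0,0,0,0,0,0,0,0,0,0,0,0,0,0,0,0,0]}}

```text
time_s: 9.13
tcp_pos: [0.529, -0.0236, 0.0731]
eef_rot: [-165.3, 89.9, 14.6]
contact_force: [0.6, -0.4, -0.0]
gripper_width: 0.0834
```

>>> {"method": "play_rows", "body": {"series": [0.001,0,0,0,0,0,0,0,0,0,0,0,0,0,0,0,0,0,0,0], "jaw": 35, "squeeze": 20}}

```text
time_s: 9.55
tcp_pos: [0.5283, -0.0236, 0.0711]
eef_rot: [-161.6, 90.0, 18.3]
contact_force: [-0.5, 0.9, 0.5]
gripper_width: 0.0556
```

>>> {"method": "play_rows", "body": {"series": [0,0,0,0,0,0,0,0,0,0,0,0,0,0,0,0,0,0,0,0]}}

```text
time_s: 9.97
tcp_pos: [0.5283, -0.0236, 0.0711]
eef_rot: [-154.8, 90.0, 25.1]
contact_force: [-0.9, 0.3, 0.2]
gripper_width: 0.0487
```

```bash
python3 - <<'E'
from h import *
go(.5,-.323,.072,0)
s=[get_state()["tcp_pos"] for i in range(1)];print(s)
E
```

```text
t 9.97 tcp [ 0.5283 -0.0236  0.0711] jaw ang 179.92 tilt 0.0 j1,5,6 [ 18.7 -44.9 -18.8] w 0.0487 F [-0.9  0.3  0.2]
 tool shift mm [ -0.9 299.5  27.9]
 spin rad needed -0.0013
[array([ 0.52829736, -0.02358541,  0.07106391])]
```

>>> {"method": "play_rows", "body": {"series": [-0.015,0,0,0,-0.035,0,0,0,-0.035,0,0,0,-0.015,0.025,0,0,0,0.035,0.003,0]}}

```text
time_s: 10.38
tcp_pos: [0.5284, -0.0825, 0.1757]
eef_rot: [-175.6, 89.5, 4.5]
contact_force: [1.3, -0.4, -1.2]
gripper_width: 0.0489
```

>>> {"method": "play_rows", "body": {"series": [0,0.04,0.004,0,0,0.04,0.004,0,0,0.04,0.004,0,0,0.03,0.004,0,0,0.015,0.004,0]}}

```text
time_s: 10.8
tcp_pos: [0.5042, -0.2516, 0.1707]
eef_rot: [14.0, 90.0, -166.2]
contact_force: [0.7, 0.3, -0.8]
gripper_width: 0.0484
```

```bash
python3 - <<'E'
from h import *
go(.5,-.323,.072,0)
c=capture("wrist");im=c["img"].copy()
circle(c,(.5,-.322,.051),.0318,im)
cv2.imwrite("pics/w6.png",cv2.resize(im,(800,500)))
E
```

```text
t 10.8 tcp [ 0.5042 -0.2516  0.1707] jaw ang 179.8 tilt 0.04 j1,5,6 [ -6.6 -59.3   6.4] w 0.0484 F [ 0.7  0.3 -0.8]
 tool shift mm [98.7 71.4  3.8]
 spin rad needed -0.0034
```

View pics/w6.png

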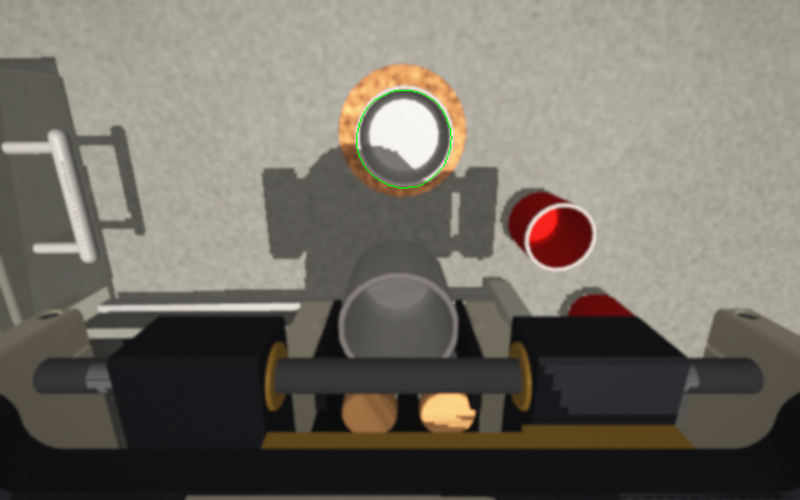

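>>> {"method": "play_rows", "body": {"series": [0.005,0.025,0.0018,0,0.01,0.025,0.001,0,0.015,0.015,0.001,0,0.015,0.0055,0,0,0.012,0,0,0]}}

```text
time_s: 11.27
tcp_pos: [0.5002, -0.3202, 0.1125]
eef_rot: [-21.3, 89.9, 158.5]
contact_force: [-0.3, 0.2, -1.3]
gripper_width: 0.0483
```

>>> {"method": "play_rows", "body": {"series": [0,0,0,0,0,0,0,0,0,0,0,0,0,0,0,0,0,0,0,0]}}

```text
time_s: 11.68
tcp_pos: [0.5017, -0.3189, 0.1151]
eef_rot: [162.5, 89.9, -17.6]
contact_force: [-0.3, 0.2, -0.6]
gripper_width: 0.0486
```

```bash
python3 - <<'E'
from h import *
go(.5,-.323,.0551,0)
c=capture("wrist");im=c["img"].copy()
circle(c,(.5,-.322,.051),.0318,im)
cv2.imwrite("pics/w7.png",cv2.resize(im,(800,500)))
S=capture("scene");D=capture("side")
cv2.imwrite("pics/s7.png",cv2.resize(np.hstack([S["img"][90:190,180:280],D["img"][80:180,270:370]]),None,fx=4,fy=4,interpolation=cv2.INTER_CUBIC))
E
```

```text
t 11.68 tcp [ 0.5017 -0.3189  0.1151] jaw ang 179.96 tilt 0.1 j1,5,6 [-13.6 -53.3  13.6] w 0.0486 F [-0.3  0.2 -0.6]
 tool shift mm [60.   4.1  1.8]
 spin rad needed -0.0006
```

View pics/w7.png

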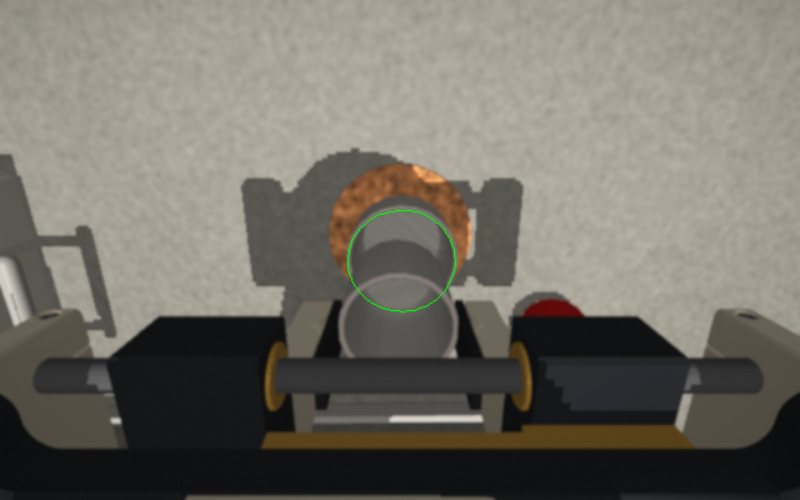

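View pics/s7.png

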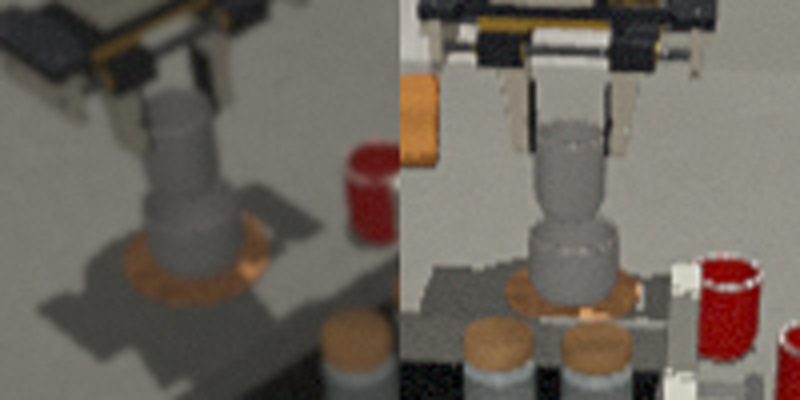

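>>> {"method": "play_rows", "body": {"series": [0,0.0035,0.0015,0,0.01,0,0,0,0.012,0,0,0,0.012,0,0,0,0.008,0,0,0]}}

```text
time_s: 12.25
tcp_pos: [0.4988, -0.3224, 0.0703]
eef_rot: [-25.7, 89.9, 154.2]
contact_force: [-0.6, 0.4, -0.5]
gripper_width: 0.0486
```

>>> {"method": "play_rows", "body": {"series": [0.006,0,0,0,0.004,0,0,0,0.002,0,0,0,0,0,0,0,0,0,0,0]}}

```text
time_s: 12.67
tcp_pos: [0.4999, -0.3227, 0.0603]
eef_rot: [152.6, 90.0, -27.5]
contact_force: [-0.3, 0.1, -1.4]
gripper_width: 0.0482
```

```bash
python3 - <<'E'
from h import *
go(.5,-.3225,.0551,0)
E
```

```text
t 12.67 tcp [ 0.4999 -0.3227  0.0603] jaw ang 179.93 tilt 0.03 j1,5,6 [-14.  -46.6  14. ] w 0.0482 F [-0.3  0.1 -1.4]
 tool shift mm [ 5.2 -0.2 -0.1]
 spin rad needed -0.0012
```

>>> {"method": "play_rows", "body": {"series": [0.002,0,0,0,0.002,0,0,0,0.001,0,0,0,0,0,0,0,0,0,0,0]}}

```text
time_s: 13.08
tcp_pos: [0.4996, -0.3226, 0.0551]
eef_rot: [162.1, 90.0, -18.0]
contact_force: [-0.4, 0.8, -0.7]
gripper_width: 0.0483
```

```bash
python3 - <<'E'
from h import *
go(.5,-.3225,.0551,0)
E
```

```text
t 13.08 tcp [ 0.4996 -0.3226  0.0551] jaw ang 179.93 tilt 0.01 j1,5,6 [-14. -46.  14.] w 0.0483 F [-0.4  0.8 -0.7]
 tool shift mm [ 0.  -0.1 -0.4]
 spin rad needed -0.0013
```

>>> {"method": "play_rows", "body": {"series": [0.001,0,0,0,0,0,0,0,0,0,0,0,0,0,0,0,0,0,0,0]}}

```text
time_s: 13.5
tcp_pos: [0.4998, -0.3228, 0.055]
eef_rot: [128.9, 90.0, -51.2]
contact_force: [-1.6, 1.0, 5.7]
gripper_width: 0.0485
```

>>> {"method": "play_rows", "body": {"series": [0,0,0,0,0,0,0,0,0,0,0,0,0,0,0,0,0,0,0,0], "jaw": 75}}

```text
time_s: 13.92
tcp_pos: [0.4995, -0.3225, 0.0539]
eef_rot: [-27.9, 90.0, 152.0]
contact_force: [-0.5, -0.0, -0.0]
gripper_width: 0.0652
```

>>> {"method": "play_rows", "body": {"series": [-0.01,0,0,0,-0.03,0,0,0,-0.035,0,0,0,-0.035,-0.02,-0.01,0,-0.005,-0.035,-0.01,0]}}

```text
time_s: 14.33
tcp_pos: [0.5227, -0.2703, 0.1764]
eef_rot: [155.8, 89.4, -24.4]
contact_force: [2.9, -0.0, 1.0]
gripper_width: 0.0655
```

```bash
python3 - <<'E'
from h import *
go(.643,.046,.14,0)
c=capture("wrist");im=c["img"].copy()
circle(c,(.5,-.322,.067),.0238,im)
cv2.imwrite("pics/w8.png",cv2.resize(im,(800,500)))
D=capture("side");cv2.imwrite("pics/s8.png",cv2.resize(D["img"][110:170,270:370],None,fx=6,fy=6,interpolation=cv2.INTER_CUBIC))
E
```

```text
t 14.33 tcp [ 0.5227 -0.2703  0.1764] jaw ang 179.81 tilt 0.56 j1,5,6 [ -8.2 -60.    7.9] w 0.0655 F [ 2.9 -0.   1. ]
 tool shift mm [  36.2 -316.9 -118.9]
 spin rad needed -0.0034
```

View pics/w8.png

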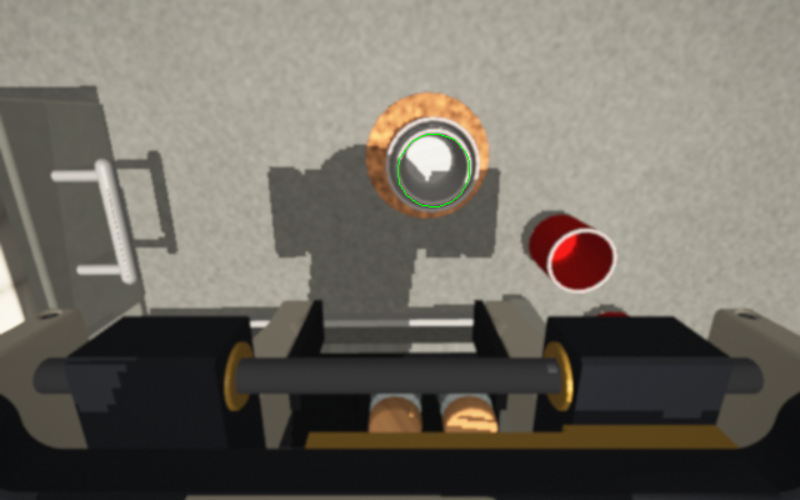

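View pics/s8.png

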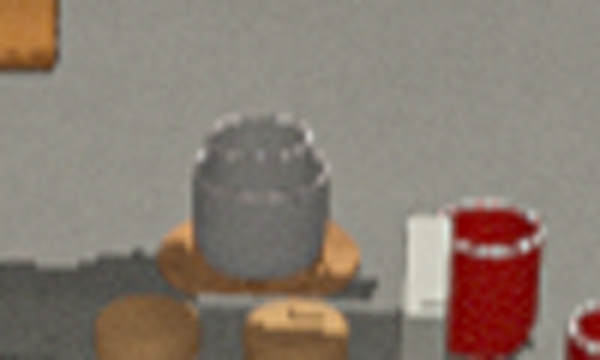

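>>> {"method": "play_rows", "body": {"series": [0.003,-0.041,-0.015,0,0.003,-0.041,-0.015,0,0.003,-0.041,-0.015,0,0.003,-0.041,-0.015,0,0.003,-0.041,-0.015,0]}}

```text
time_s: 14.85
tcp_pos: [0.5916, -0.0709, 0.1555]
eef_rot: [179.9, 90.0, -0.2]
contact_force: [0.5, -0.0, -0.0]
gripper_width: 0.0656
```

>>> {"method": "play_rows", "body": {"series": [0.003,-0.037,-0.015,0,0.003,-0.037,-0.015,0,0.003,-0.037,-0.014,0,0,0,0,0,0,0,0,0]}}

```text
time_s: 15.27
tcp_pos: [0.6358, 0.0404, 0.1455]
eef_rot: [21.4, 90.0, -158.5]
contact_force: [0.4, -0.3, -0.1]
gripper_width: 0.0656
```

>>> {"method": "play_rows", "body": {"series": [0,0,0,0,0,0,0,0,0,0,0,0,0,0,0,0,0,0,0,0]}}

```text
time_s: 15.68
tcp_pos: [0.6354, 0.0376, 0.1462]
eef_rot: [-162.0, 90.0, 17.8]
contact_force: [0.1, -0.5, 0.8]
gripper_width: 0.0656
```

```bash
python3 - <<'E'
from h import *
go(.643,.046,.085,0)
c=capture("wrist");im=c["img"].copy()
circle(c,(.643,.046,.096),.0158,im)
b=np.array([proj(c,(.632+sx*.055,-.0195+sy*.025,.054)) for sx,sy in((1,1),(1,-1),(-1,-1),(-1,1))]).astype(np.int32)
cv2.polylines(im,[b],True,(0,0,255),1)
cv2.imwrite("pics/w9.png",cv2.resize(im,(800,500)))
E
```

```text
t 15.68 tcp [0.6354 0.0376 0.1462] jaw ang 179.86 tilt 0.02 j1,5,6 [ 20.9 -59.  -21.1] w 0.0656 F [ 0.1 -0.5  0.8]
 tool shift mm [61.2 -8.5 -7.6]
 spin rad needed -0.0025
```

View pics/w9.png

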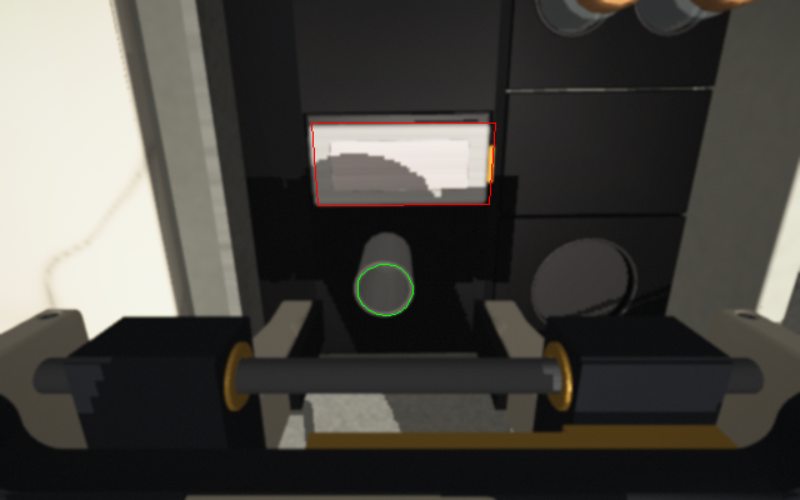

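>>> {"method": "play_rows", "body": {"series": [0,-0.0045,-0.004,0,0.012,-0.004,-0.0036,0,0.016,0,0,0,0.016,0,0,0,0.015,0,0,0]}}

```text
time_s: 16.15
tcp_pos: [0.6431, 0.0473, 0.0852]
eef_rot: [-9.1, 90.0, 170.8]
contact_force: [-0.4, 0.0, -0.4]
gripper_width: 0.0657
```

>>> {"method": "play_rows", "body": {"series": [0,0,0,0,0,0,0,0,0,0,0,0,0,0,0,0,0,0,0,0]}}

```text
time_s: 16.57
tcp_pos: [0.6438, 0.0472, 0.0878]
eef_rot: [-163.6, 89.9, 16.3]
contact_force: [1.0, -0.5, -0.4]
gripper_width: 0.0655
```

```bash
python3 - <<'E'
from h import *
go(.643,.046,.085,0)
E
```

```text
t 16.57 tcp [0.6438 0.0472 0.0878] jaw ang 179.94 tilt 0.1 j1,5,6 [ 21.5 -52.5 -21.6] w 0.0655 F [ 1.  -0.5 -0.4]
 tool shift mm [2.8 1.2 0.8]
 spin rad needed -0.0011
```

>>> {"method": "play_rows", "body": {"series": [0.003,0.001,0.0005,0,0,0,0,0,0,0,0,0,0,0,0,0,0,0,0,0]}}

```text
time_s: 16.98
tcp_pos: [0.6426, 0.0459, 0.0839]
eef_rot: [-168.7, 90.0, 11.2]
contact_force: [-0.9, 0.6, -0.6]
gripper_width: 0.0657
```

>>> {"method": "play_rows", "body": {"series": [0,0,0,0,0,0,0,0,0,0,0,0,0,0,0,0,0,0,0,0], "jaw": 20, "squeeze": 20}}

```text
time_s: 17.4
tcp_pos: [0.6426, 0.046, 0.0838]
eef_rot: [-104.9, 90.0, 75.0]
contact_force: [0.0, -0.0, 0.8]
gripper_width: 0.0378
```

>>> {"method": "play_rows", "body": {"series": [0,0,0,0,0,0,0,0,0,0,0,0,0,0,0,0,0,0,0,0]}}

```text
time_s: 17.82
tcp_pos: [0.6426, 0.046, 0.0838]
eef_rot: [-135.0, 90.0, 44.9]
contact_force: [1.3, 0.1, 0.2]
gripper_width: 0.0325
```

```bash
python3 - <<'E'
from h import *
go(.643,.046,.085,0)
E
```

```text
t 17.82 tcp [0.6426 0.046  0.0838] jaw ang 179.92 tilt 0.0 j1,5,6 [ 21.4 -52.1 -21.5] w 0.0325 F [1.3 0.1 0.2]
 tool shift mm [-1.2 -0.  -0.4]
 spin rad needed -0.0013
```

>>> {"method": "play_rows", "body": {"series": [-0.015,0,0,0,-0.03,0,0,0,-0.035,0,0,0,-0.025,0.02,0.005,0,0,0.04,0.015,0]}}

```text
time_s: 18.23
tcp_pos: [0.6274, -0.0108, 0.1948]
eef_rot: [-175.2, 89.4, 5.0]
contact_force: [2.3, -1.1, 1.2]
gripper_width: 0.0328
```

>>> {"method": "play_rows", "body": {"series": [0,0.041,0.016,0,0,0.041,0.016,0,0,0.041,0.016,0,0,0.041,0.016,0,0,0.041,0.016,0]}}

```text
time_s: 18.65
tcp_pos: [0.5457, -0.2085, 0.189]
eef_rot: [-174.7, 90.0, 5.3]
contact_force: [0.6, 0.3, -2.3]
gripper_width: 0.0332
```

>>> {"method": "play_rows", "body": {"series": [0,0.035,0.016,0,0,0.03,0.012,0,0,0.02,0.008,0,0,0,0,0,0,0,0,0]}}

```text
time_s: 19.07
tcp_pos: [0.51, -0.2931, 0.1886]
eef_rot: [-35.4, 90.0, 144.3]
contact_force: [0.5, 0.5, -0.1]
gripper_width: 0.0329
```

```bash
python3 - <<'E'
from h import *
go(.5,-.3225,.0708,0)
c=capture("wrist");im=c["img"].copy()
circle(c,(.5,-.3225,.067),.0238,im)
cv2.imwrite("pics/w10.png",cv2.resize(im,(800,500)))
E
```

```text
t 19.07 tcp [ 0.51   -0.2931  0.1886] jaw ang 179.78 tilt 0.02 j1,5,6 [-10.9 -62.3  10.6] w 0.0329 F [ 0.5  0.5 -0.1]
 tool shift mm [117.8  29.5   9.8]
 spin rad needed -0.0039
```

View pics/w10.png

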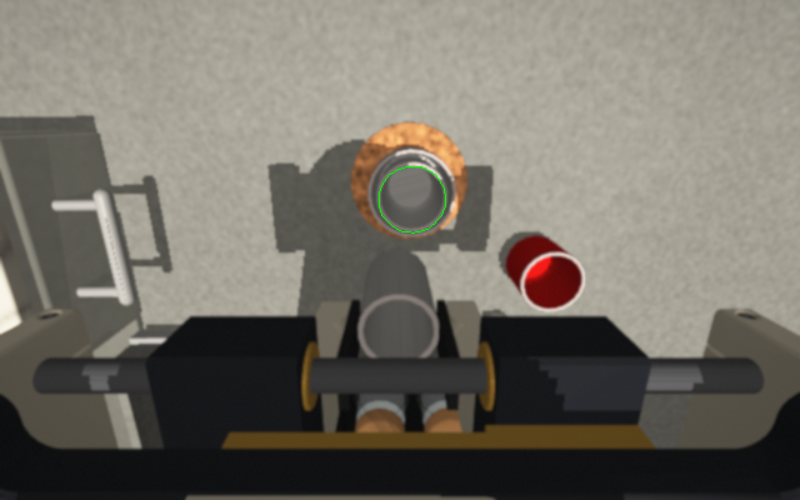

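```bash
python3 - <<'E'
from h import *
c=capture("wrist");im=cv2.resize(c["img"][90:200,270:390],None,fx=6,fy=5,interpolation=cv2.INTER_CUBIC)
cv2.imwrite("pics/w10z.png",im)
E
```

```text
(no output)
```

View pics/w10z.png

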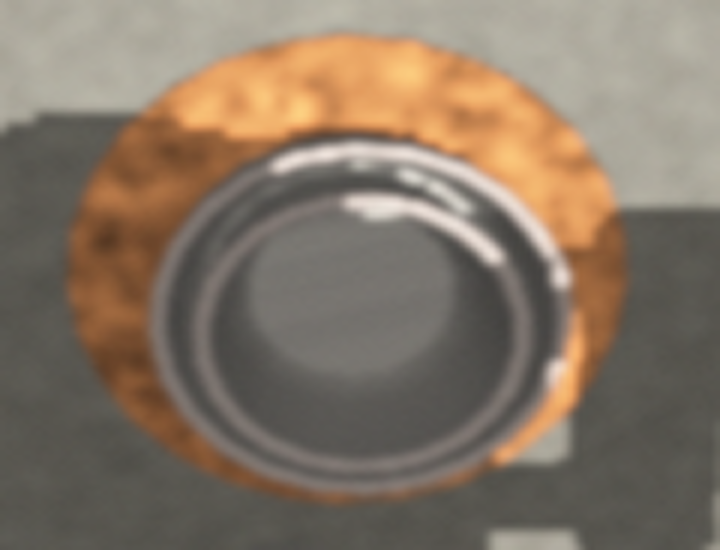

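```bash
python3 - <<'E'
from h import *
c=capture("wrist");print(onz(c,330.5,156.4,.067), onz(c,270+361/6,90+315/5,.051)); go(.5,-.324,.10,0)
E
```

```text
[ 0.50034409 -0.32459693  0.067     ] [ 0.50006992 -0.32487127  0.051     ]
t 19.22 tcp [ 0.511  -0.2914  0.1888] jaw ang 179.96 tilt 0.01 j1,5,6 [-10.7 -62.3  10.6] w 0.0328 F [-0.1 -0.4  0.1]
 tool shift mm [88.8 32.6 11. ]
 spin rad needed -0.0008
```

>>> {"method": "play_rows", "body": {"series": [0,0.015,0.005,0,0.01,0.012,0.004,0,0.015,0.005,0.0015,0,0.015,0,0,0,0.01,0,0,0]}}

```text
time_s: 19.63
tcp_pos: [0.4995, -0.3236, 0.1366]
eef_rot: [-28.6, 89.9, 151.3]
contact_force: [-0.7, 0.3, -0.6]
gripper_width: 0.033
```

>>> {"method": "play_rows", "body": {"series": [0,0,0,0,0,0,0,0,0,0,0,0,0,0,0,0,0,0,0,0]}}

```text
time_s: 20.05
tcp_pos: [0.5008, -0.324, 0.1396]
eef_rot: [161.1, 89.9, -19.0]
contact_force: [-0.8, 0.4, -0.2]
gripper_width: 0.0331
```

```bash
python3 - <<'E'
from h import *
go(.5,-.324,.0708,0)
S=capture("scene");D=capture("side")
cv2.imwrite("pics/s11.png",cv2.resize(np.hstack([S["img"][90:190,180:280],D["img"][80:180,270:370]]),None,fx=4,fy=4,interpolation=cv2.INTER_CUBIC))
E
```

```text
t 20.05 tcp [ 0.5008 -0.324   0.1396] jaw ang 179.95 tilt 0.09 j1,5,6 [-14.1 -56.4  14.1] w 0.0331 F [-0.8  0.4 -0.2]
 tool shift mm [68.8 -0.   0.9]
 spin rad needed -0.0009
```

View pics/s11.png

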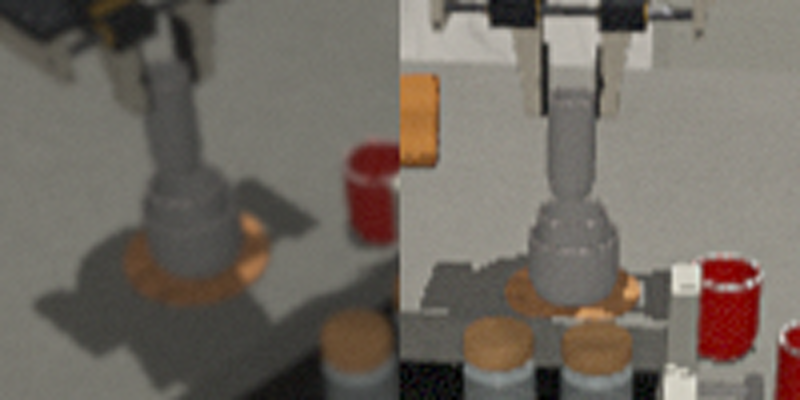

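Small is aligned over the medium cup, so I'm going down.

>>> {"method": "play_rows", "body": {"series": [0.012,0,0.0007,0,0.014,0,0,0,0.014,0,0,0,0.012,0,0,0,0.008,0,0,0]}}

```text
time_s: 20.57
tcp_pos: [0.4992, -0.3238, 0.0779]
eef_rot: [-29.7, 90.0, 150.3]
contact_force: [0.0, 0.5, 0.6]
gripper_width: 0.0328
```

>>> {"method": "play_rows", "body": {"series": [0.003,0,0,0,0,0,0,0,0,0,0,0,0,0,0,0,0,0,0,0]}}

```text
time_s: 20.98
tcp_pos: [0.5, -0.3241, 0.0766]
eef_rot: [161.3, 89.9, -18.7]
contact_force: [1.1, -0.5, 0.2]
gripper_width: 0.033
```

>>> {"method": "play_rows", "body": {"series": [0.002,0,0,0,0.002,0,0,0,0.002,0,0,0,0,0,0,0,0,0,0,0]}}

```text
time_s: 21.4
tcp_pos: [0.5, -0.3243, 0.0705]
eef_rot: [139.3, 89.9, -40.8]
contact_force: [-0.7, 0.2, 5.1]
gripper_width: 0.0331
```

>>> {"method": "play_rows", "body": {"series": [0.001,0,0,0,0,0,0,0,0,0,0,0,0,0,0,0,0,0,0,0]}}

```text
time_s: 21.82
tcp_pos: [0.5003, -0.3245, 0.0704]
eef_rot: [140.4, 89.9, -39.6]
contact_force: [-2.0, 0.9, 11.9]
gripper_width: 0.0328
```

>>> {"method": "play_rows", "body": {"series": [0,0,0,0,0,0,0,0,0,0,0,0,0,0,0,0,-0.005,0,0,0], "jaw": 65}}

```text
time_s: 22.23
tcp_pos: [0.4987, -0.3236, 0.0727]
eef_rot: [-21.8, 89.9, 158.1]
contact_force: [-0.6, -1.3, -0.4]
gripper_width: 0.0556
```

>>> {"method": "play_rows", "body": {"series": [-0.02,0,0,0,-0.03,0,0,0,-0.035,0,0,-0.1,-0.025,0,0,-0.125,0,0,0,-0.125]}}

```text
time_s: 22.65
tcp_pos: [0.5023, -0.3254, 0.1904]
eef_rot: [133.6, 89.5, -26.0]
contact_force: [1.2, 0.2, 0.7]
gripper_width: 0.0571
```

>>> {"method": "play_rows", "body": {"series": [0,-0.03,0,-0.125,0,-0.03,0,-0.125,0,-0.03,0,-0.125,0,-0.03,0,-0.125,0,-0.03,0,-0.125]}}

```text
time_s: 23.07
tcp_pos: [0.4157, -0.2009, 0.1838]
eef_rot: [-44.8, 90.0, -168.6]
contact_force: [0.7, 0.6, 0.5]
gripper_width: 0.0572
```

```bash
python3 - <<'E'
from h import *
go(.632,-.0195,.15,270)
c=capture("wrist");cv2.imwrite("pics/w12.png",c["img"])
S=capture("scene");D=capture("side")
cv2.imwrite("pics/s12.png",cv2.resize(np.hstack([S["img"][90:190,180:280],D["img"][80:180,270:370]]),None,fx=4,fy=4,interpolation=cv2.INTER_CUBIC))
E
```

```text
t 23.07 tcp [ 0.4157 -0.2009  0.1838] jaw ang -123.84 tilt 0.01 j1,5,6 [ -1.3 -59.1  57.4] w 0.0572 F [0.7 0.6 0.5]
 tool shift mm [  33.7   78.7 -271.2]
 spin rad needed -0.5906
```

View pics/s12.png

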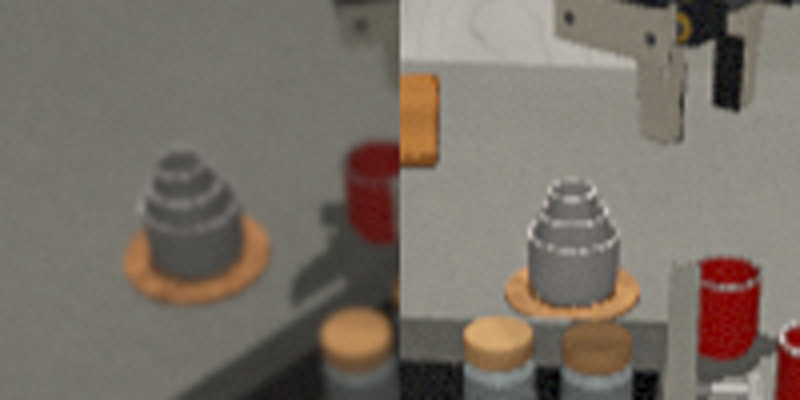

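View pics/w12.png

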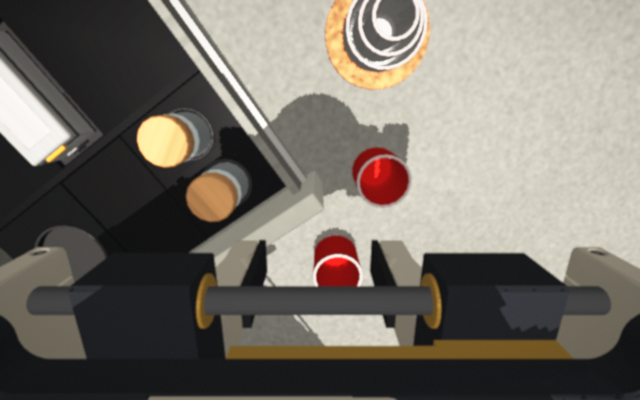

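>>> {"method": "play_rows", "body": {"series": [0,0.022,-0.034,-0.118,0,0.022,-0.034,-0.118,0,0.022,-0.034,-0.118,0,0.022,-0.034,-0.118,0,0.022,-0.034,-0.1186], "jaw": 85}}

```text
time_s: 23.63
tcp_pos: [0.5794, -0.083, 0.1836]
eef_rot: [10.9, 90.0, -79.3]
contact_force: [0.8, -0.9, 0.8]
gripper_width: 0.0741
```

```bash
python3 - <<'E'
from h import *
go(.632,-.0195,.15,270)
E
```

```text
t 23.63 tcp [ 0.5794 -0.083   0.1836] jaw ang -90.18 tilt 0.03 j1,5,6 [ 11.  -61.5  78.8] w 0.0741 F [ 0.8 -0.9  0.8]
 tool shift mm [ 33.5  52.4 -63.7]
 spin rad needed -0.0031
```

>>> {"method": "play_rows", "body": {"series": [0.012,0.013,-0.016,-0.003,0.012,0.0135,-0.016,0,0.012,0.0135,-0.016,0,0.014,0.0135,-0.016,0,0.01,0,0,0]}}

```text
time_s: 24.05
tcp_pos: [0.6334, -0.0177, 0.1219]
eef_rot: [-22.9, 90.0, -113.1]
contact_force: [0.0, -0.5, 0.2]
gripper_width: 0.0748
```

>>> {"method": "play_rows", "body": {"series": [0,0,0,0,0,0,0,0,0,0,0,0,0,0,0,0,0,0,0,0]}}

```text
time_s: 24.47
tcp_pos: [0.631, -0.0202, 0.1249]
eef_rot: [101.4, 89.9, 11.2]
contact_force: [-0.3, -0.1, 0.9]
gripper_width: 0.0743
```

```bash
python3 - <<'E'
from h import *
go(.633,-.0195,.031,270)
c=capture("wrist");im=c["img"].copy()
b=np.array([proj(c,(.633+sx*.055,-.0195+sy*.025,.054)) for sx,sy in((1,1),(1,-1),(-1,-1),(-1,1))]).astype(np.int32)
cv2.polylines(im,[b],True,(0,0,255),1)
cv2.imwrite("pics/w13.png",cv2.resize(im,(800,500)))
E
```

```text
t 24.47 tcp [ 0.631  -0.0202  0.1249] jaw ang -90.25 tilt 0.09 j1,5,6 [ 15.9 -56.2  73.9] w 0.0743 F [-0.3 -0.1  0.9]
 tool shift mm [93.9  1.8 -0.7]
 spin rad needed -0.0043
```

View pics/w13.png

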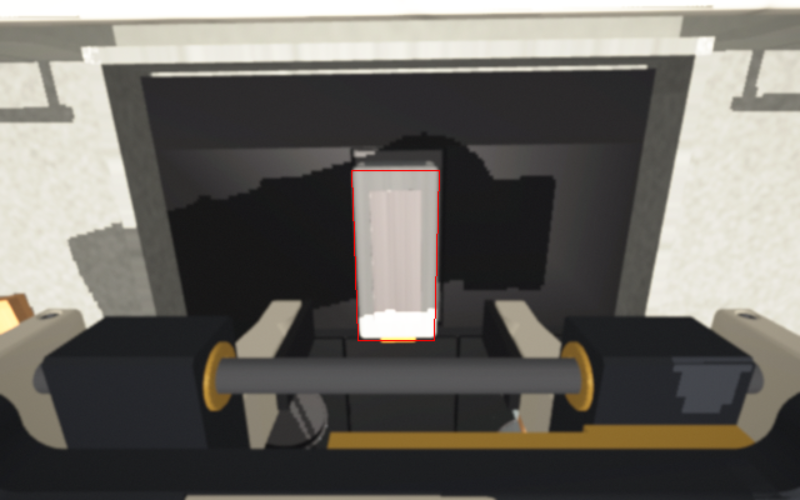

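>>> {"method": "play_rows", "body": {"series": [0.018,0.002,-0.0007,-0.004,0.02,0,0,0,0.02,0,0,0,0.018,0,0,0,0.012,0,0,0]}}

```text
time_s: 24.93
tcp_pos: [0.6321, -0.0194, 0.0346]
eef_rot: [-88.1, 89.9, -178.1]
contact_force: [0.1, 0.2, 0.8]
gripper_width: 0.0746
```

>>> {"method": "play_rows", "body": {"series": [0.004,0,0,0,0,0,0,0,0,0,0,0,0,0,0,0,0,0,0,0]}}

```text
time_s: 25.35
tcp_pos: [0.6336, -0.0188, 0.033]
eef_rot: [101.4, 89.9, 11.4]
contact_force: [-0.5, -0.4, 0.4]
gripper_width: 0.0746
```

```bash
python3 - <<'E'
from h import *
go(.633,-.0195,.031,270)
E
```

```text
t 25.35 tcp [ 0.6336 -0.0188  0.033 ] jaw ang -89.96 tilt 0.12 j1,5,6 [ 15.9 -45.5  74.1] w 0.0746 F [-0.5 -0.4  0.4]
 tool shift mm [ 2.  -0.6  0.7]
 spin rad needed 0.0007
```

Next I close on the box with a firmer grip.

>>> {"method": "play_rows", "body": {"series": [0.0015,0,0.0006,0,0,0,0,0,0,0,0,0,0,0,0,0,0,0,0,0], "jaw": 40, "squeeze": 45}}

```text
time_s: 25.77
tcp_pos: [0.6328, -0.0196, 0.0304]
eef_rot: [113.3, 90.0, 23.4]
contact_force: [0.5, 0.5, 0.7]
gripper_width: 0.0499
```

>>> {"method": "play_rows", "body": {"series": [0,0,0,0,0,0,0,0,0,0,0,0,0,0,0,0,0,0,0,0]}}

```text
time_s: 26.18
tcp_pos: [0.6329, -0.0196, 0.0304]
eef_rot: [113.4, 90.0, 23.4]
contact_force: [-0.6, 1.3, 3.2]
gripper_width: 0.0496
```

```bash
python3 - <<'E'
from h import *
go(.633,-.0195,.031,270)
E
```

```text
t 26.18 tcp [ 0.6329 -0.0196  0.0304] jaw ang -89.97 tilt 0.01 j1,5,6 [ 15.9 -45.3  74.2] w 0.0496 F [-0.6  1.3  3.2]
 tool shift mm [-0.6  0.1 -0.1]
 spin rad needed 0.0005
```

>>> {"method": "play_rows", "body": {"series": [-0.01,0,0,0,-0.03,0,0,0,-0.035,0,0,0,-0.035,0,0,0,-0.02,-0.005,-0.02,0]}}

```text
time_s: 26.6
tcp_pos: [0.6292, -0.0016, 0.1644]
eef_rot: [82.1, 89.8, -8.0]
contact_force: [1.8, 1.2, -3.3]
gripper_width: 0.0496
```

>>> {"method": "play_rows", "body": {"series": [0,-0.01,-0.038,0,0,-0.01,-0.038,0,0,-0.01,-0.038,0,0,-0.01,-0.038,0,0,-0.01,-0.038,0]}}

```text
time_s: 27.02
tcp_pos: [0.5764, 0.1916, 0.1605]
eef_rot: [-82.3, 90.0, -172.3]
contact_force: [1.5, 0.8, -2.9]
gripper_width: 0.0498
```

>>> {"method": "play_rows", "body": {"series": [0,-0.01,-0.03,-0.1,0,-0.01,-0.02,-0.068,0,0,0,0,0,0,0,0,0,0,0,0]}}

```text
time_s: 27.43
tcp_pos: [0.5553, 0.2391, 0.1602]
eef_rot: [-65.1, 90.0, -145.5]
contact_force: [-0.2, -0.2, -3.3]
gripper_width: 0.0498
```

```bash
python3 - <<'E'
from h import *
go(.494,.305,.03,279.6)
c=capture("wrist");im=c["img"].copy()
cy,sy_=np.cos(np.radians(9.6)),np.sin(np.radians(9.6))
for hx,hy in((.086,.054),(.08,.048)):
  b=np.array([proj(c,(.494+a*hx*cy-d*hy*sy_,.305+a*hx*sy_+d*hy*cy,.014)) for a,d in((1,1),(1,-1),(-1,-1),(-1,1))]).astype(np.int32)
  cv2.polylines(im,[b],True,(0,0,255),1)
cv2.imwrite("pics/w14.png",cv2.resize(im,(800,500)))
E
```

```text
t 27.43 tcp [0.5553 0.2391 0.1602] jaw ang -80.36 tilt 0.04 j1,5,6 [ 41.8 -59.4  57.9] w 0.0498 F [-0.2 -0.2 -3.3]
 tool shift mm [130.2 -49.3 -75.3]
 spin rad needed 0.0007
```

View pics/w14.png

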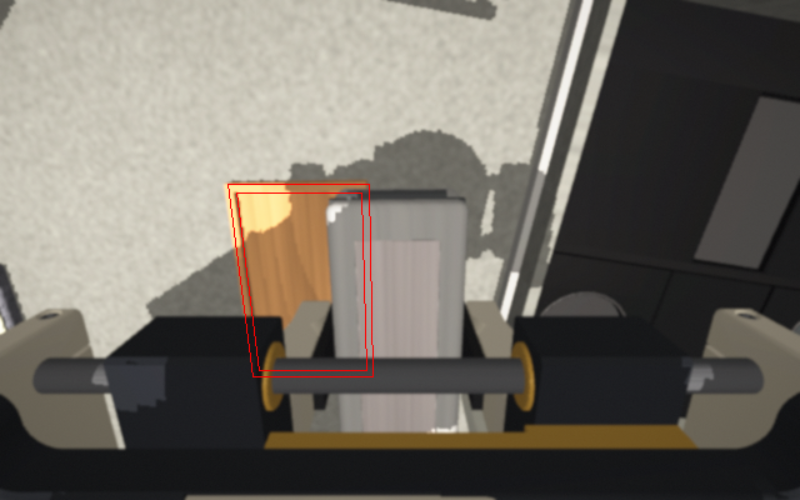

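>>> {"method": "play_rows", "body": {"series": [0,-0.0125,-0.019,0,0.01,-0.0125,-0.019,0,0.02,-0.0125,-0.019,0,0.03,-0.0125,-0.018,0,0.03,0,0,0]}}

```text
time_s: 27.9
tcp_pos: [0.4932, 0.3064, 0.0706]
eef_rot: [137.5, 89.8, 57.1]
contact_force: [-0.1, -0.1, -3.6]
gripper_width: 0.0499
```

>>> {"method": "play_rows", "body": {"series": [0,0,0,0,0,0,0,0,0,0,0,0,0,0,0,0,0,0,0,0]}}

```text
time_s: 28.32
tcp_pos: [0.4952, 0.3051, 0.0722]
eef_rot: [124.8, 89.8, 44.4]
contact_force: [0.1, -0.3, -2.7]
gripper_width: 0.0498
```

```bash
python3 - <<'E'
from h import *
go(.493,.305,.0184,279.6)
S=capture("scene");D=capture("side");out=[]
cy,sy_=np.cos(np.radians(9.6)),np.sin(np.radians(9.6))
for c,(x0,y0) in((S,(350,220)),(D,(200,230))):
  out.append(c["img"][y0:y0+150,x0:x0+170])
cv2.imwrite("pics/s15.png",cv2.resize(np.hstack(out),None,fx=2.3,fy=2.3,interpolation=cv2.INTER_CUBIC))
E
```

```text
t 28.32 tcp [0.4952 0.3051 0.0722] jaw ang -80.4 tilt 0.17 j1,5,6 [ 50.9 -47.2  48.7] w 0.0498 F [ 0.1 -0.3 -2.7]
 tool shift mm [53.7 -2.3 -0.2]
 spin rad needed -0.0
```

View pics/s15.png

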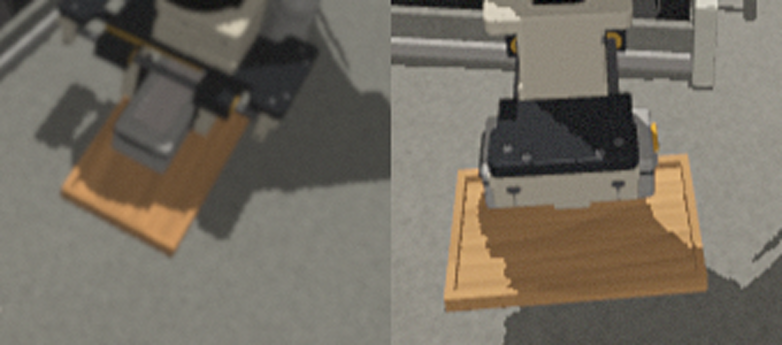

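Lowering it into the tray.

>>> {"method": "play_rows", "body": {"series": [0.01,-0.002,0,0,0.012,0,0,0,0.012,0,0,0,0.01,0,0,0,0.004,0,0,0]}}

```text
time_s: 28.83
tcp_pos: [0.491, 0.3037, 0.0204]
eef_rot: [-55.2, 89.9, -135.6]
contact_force: [-0.7, -0.2, -3.4]
gripper_width: 0.0493
```

>>> {"method": "play_rows", "body": {"series": [0.002,0,0,0,0,0,0,0,0,0,0,0,0,0,0,0,0,0,0,0]}}

```text
time_s: 29.25
tcp_pos: [0.4922, 0.3048, 0.0209]
eef_rot: [127.5, 89.9, 47.2]
contact_force: [0.1, -0.1, -2.8]
gripper_width: 0.0493
```

>>> {"method": "play_rows", "body": {"series": [0.001,0,0,0,0.001,0,0,0,0.001,0,0,0,0,0,0,0,0,0,0,0]}}

```text
time_s: 29.67
tcp_pos: [0.492, 0.3046, 0.0183]
eef_rot: [114.1, 90.0, 33.7]
contact_force: [-3.7, -1.3, 6.9]
gripper_width: 0.0498
```

>>> {"method": "play_rows", "body": {"series": [0,0,0,0,0,0,0,0,0,0,0,0,0,0,0,0,0,0,0,0], "jaw": 70}}

```text
time_s: 30.08
tcp_pos: [0.492, 0.3045, 0.0173]
eef_rot: [115.0, 90.0, 34.7]
contact_force: [0.4, 0.7, 0.9]
gripper_width: 0.0616
```

>>> {"method": "play_rows", "body": {"series": [-0.01,0,0,0,-0.03,0,0,0,-0.04,0,0,0,-0.04,0,0,0.125,-0.04,0,0,0.125]}}

```text
time_s: 30.5
tcp_pos: [0.4916, 0.3041, 0.1798]
eef_rot: [13.3, 90.0, -81.7]
contact_force: [0.5, 1.5, -0.1]
gripper_width: 0.0614
```

>>> {"method": "play_rows", "body": {"series": [0,0,0.03,0.125,0,0,0.03,0.125,0,0,0.03,0.125,0,0,0.03,0.125,0,0,0.03,0.125]}}

```text
time_s: 30.92
tcp_pos: [0.4435, 0.1634, 0.1779]
eef_rot: [155.8, 90.0, 24.9]
contact_force: [0.3, -0.4, 0.3]
gripper_width: 0.0612
```

```bash
python3 - <<'E'
from h import *
go(.5,-.22,.20,180)
S=capture("scene");D=capture("side");out=[]
for c,(x0,y0) in((S,(350,220)),(D,(200,230))):
  out.append(c["img"][y0:y0+150,x0:x0+170])
cv2.imwrite("pics/s16.png",cv2.resize(np.hstack(out),None,fx=2.3,fy=2.3,interpolation=cv2.INTER_CUBIC))
E
```

```text
t 30.92 tcp [0.4435 0.1634 0.1779] jaw ang -130.86 tilt 0.04 j1,5,6 [ 44.2 -58.3   5. ] w 0.0612 F [ 0.3 -0.4  0.3]
 tool shift mm [-22.2 293.6 253. ]
 spin rad needed 0.8577
```

View pics/s16.png

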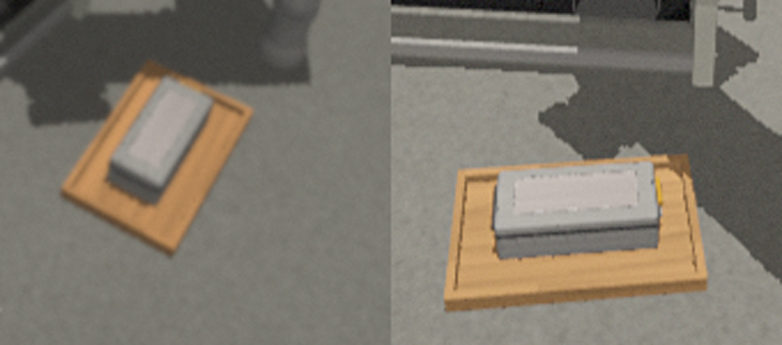

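>>> {"method": "play_rows", "body": {"series": [-0.003,0.0336,0.012,0.125,-0.003,0.0336,0.012,0.125,-0.003,0.0336,0.012,0.125,-0.003,0.0336,0.012,0.125,-0.003,0.0336,0.012,0.125], "jaw": 95}}

```text
time_s: 31.43
tcp_pos: [0.4918, -0.0057, 0.1932]
eef_rot: [167.6, 89.9, 1.1]
contact_force: [0.8, -0.1, 0.2]
gripper_width: 0.0826
```

>>> {"method": "play_rows", "body": {"series": [0,0.035,0,0.117,0,0.035,0,0.116,0,0.035,0,0,0,0.035,0,0,0,0.035,0,0]}}

```text
time_s: 31.85
tcp_pos: [0.5042, -0.1798, 0.1931]
eef_rot: [173.9, 89.9, -5.7]
contact_force: [1.2, 0.0, 0.8]
gripper_width: 0.0832
```

```bash
python3 - <<'E'
from h import *
go(.5,-.3245,.15,180)
c=capture("wrist");cv2.imwrite("pics/w17.png",cv2.resize(c["img"],(800,500)))
E
```

```text
t 31.85 tcp [ 0.5042 -0.1798  0.1931] jaw ang -179.59 tilt 0.05 j1,5,6 [  1.4 -61.3  -1. ] w 0.0832 F [1.2 0.  0.8]
 tool shift mm [ 43.1 144.7   5.3]
 spin rad needed 0.0072
```

View pics/w17.png

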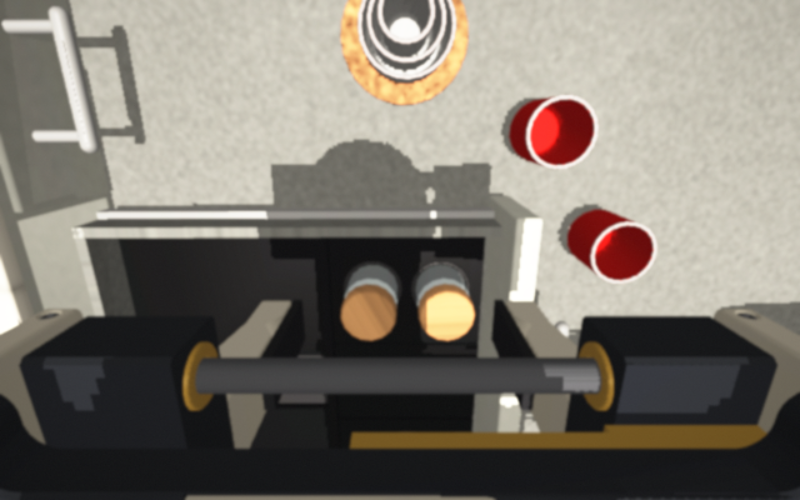

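>>> {"method": "play_rows", "body": {"series": [0.005,0.032,0.001,0.007,0.01,0.032,0.001,0,0.015,0.032,0.001,0,0.015,0.032,0.001,0,0.02,0.017,0.001,0]}}

```text
time_s: 32.32
tcp_pos: [0.5, -0.3262, 0.1281]
eef_rot: [147.1, 89.8, -33.0]
contact_force: [1.3, 0.3, 0.2]
gripper_width: 0.0832
```

>>> {"method": "play_rows", "body": {"series": [0,0,0,0,0,0,0,0,0,0,0,0,0,0,0,0,0,0,0,0]}}

```text
time_s: 32.73
tcp_pos: [0.5001, -0.3224, 0.1286]
eef_rot: [163.5, 89.9, -16.4]
contact_force: [-0.2, 0.1, 0.3]
gripper_width: 0.083
```

```bash
python3 - <<'E'
from h import *
go(.5,-.3245,.029,180)
c=capture("wrist");im=c["img"].copy()
for z,r in((.051,.0318),(.067,.0238),(.083,.0158)):circle(c,(.5,-.3245,z),r,im)
cv2.imwrite("pics/w18.png",cv2.resize(im,(800,500)))
E
```

```text
t 32.73 tcp [ 0.5001 -0.3224  0.1286] jaw ang -179.96 tilt 0.12 j1,5,6 [-14.  -54.9  14. ] w 0.083 F [-0.2  0.1  0.3]
 tool shift mm [99.6  2.   0.3]
 spin rad needed 0.0008
```

View pics/w18.png

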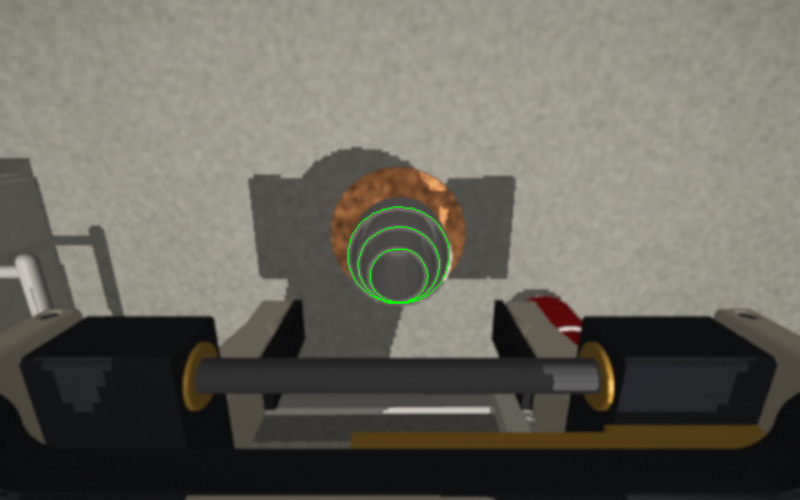

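>>> {"method": "play_rows", "body": {"series": [0.015,0.002,0,0,0.02,0,0,0,0.02,0,0,0,0.018,0,0,0,0.012,0,0,0]}}

```text
time_s: 33.2
tcp_pos: [0.4991, -0.3243, 0.0413]
eef_rot: [-44.9, 90.0, 135.1]
contact_force: [0.2, 0.1, -0.7]
gripper_width: 0.0832
```

>>> {"method": "play_rows", "body": {"series": [0.008,0,0,0,0.004,0,0,0,0,0,0,0,0,0,0,0,0,0,0,0]}}

```text
time_s: 33.62
tcp_pos: [0.5, -0.3252, 0.0313]
eef_rot: [160.2, 89.9, -19.8]
contact_force: [0.2, -0.3, 0.3]
gripper_width: 0.0834
```

```bash
python3 - <<'E'
from h import *
go(.5,-.3245,.029,180)
E
```

```text
t 33.62 tcp [ 0.5    -0.3252  0.0313] jaw ang 179.98 tilt 0.1 j1,5,6 [-14.3 -43.1  14.3] w 0.0834 F [ 0.2 -0.3  0.3]
 tool shift mm [ 2.3 -0.7 -0. ]
 spin rad needed -0.0003
```

>>> {"method": "play_rows", "body": {"series": [0.001,-0.0007,0,0,0,0,0,0,0,0,0,0,0,0,0,0,0,0,0,0], "jaw": 55, "squeeze": 30}}

```text
time_s: 34.03
tcp_pos: [0.4994, -0.3245, 0.0296]
eef_rot: [158.6, 90.0, -21.5]
contact_force: [-1.1, 0.1, 3.0]
gripper_width: 0.0656
```

>>> {"method": "play_rows", "body": {"series": [0,0,0,0,0,0,0,0,0,0,0,0,0,0,0,0,0,0,0,0]}}

```text
time_s: 34.45
tcp_pos: [0.4994, -0.3245, 0.0296]
eef_rot: [150.1, 90.0, -29.9]
contact_force: [-0.5, 2.3, 6.5]
gripper_width: 0.0661
```

```bash
python3 - <<'E'
from h import *
go(.5,-.3245,.029,180)
E
```

```text
t 34.45 tcp [ 0.4994 -0.3245  0.0296] jaw ang 179.97 tilt 0.02 j1,5,6 [-14.2 -42.9  14.2] w 0.0661 F [-0.5  2.3  6.5]
 tool shift mm [ 0.6  0.  -0.6]
 spin rad needed -0.0005
```

>>> {"method": "play_rows", "body": {"series": [-0.008,0,0,0,-0.015,0,0,0,-0.025,0,0,0,-0.03,0,0,0,-0.03,0,0,0]}}

```text
time_s: 34.87
tcp_pos: [0.4981, -0.324, 0.1377]
eef_rot: [-21.2, 89.8, 158.7]
contact_force: [-0.1, -0.8, -1.9]
gripper_width: 0.0657
```

>>> {"method": "play_rows", "body": {"series": [-0.02,-0.01,0,0,-0.01,-0.02,0,0,0,-0.03,0,0,0,-0.03,0,0,0,-0.03,0,0]}}

```text
time_s: 35.28
tcp_pos: [0.4985, -0.2033, 0.1673]
eef_rot: [-55.0, 90.0, 124.9]
contact_force: [0.6, 0.6, -2.4]
gripper_width: 0.0661
```

```bash
python3 - <<'E'
from h import *
from scipy.optimize import least_squares
s=get_state();go(.494,.077,.17,180)
c=capture("wrist")
T=np.eye(4);T[:3,:3]=rot(s);T[:3,3]=s["tcp_pos"]
E=np.linalg.inv(T)@np.array(c["world_from_camera"])
def view(p,jaw):
    a=np.radians(jaw);W=np.eye(4);W[:3,:3]=np.array([[0,-np.sin(a),np.cos(a)],[0,np.cos(a),np.sin(a)],[-1,0,0]]);W[:3,3]=p
    return dict(K=c["K"],world_from_camera=W@E)
im=cv2.imread("pics/w9.png");v=view((.6354,.0376,.1462),179.86)
im5=cv2.imread("pics/w5.png");v5=view((.5262,-.0277,.1557),179.81)
def draw(im,v,P,r):
    pts=np.array([np.array(proj(v,(P[0]+r*np.cos(t),P[1]+r*np.sin(t),P[2])))*1.25 for t in np.linspace(0,6.2832,60)]).astype(np.int32)
    cv2.polylines(im,[pts],True,(0,255,255),1)
for i,vv in((im,v),(im5,v5)): draw(i,vv,(.494,.077,.024),.038)
cv2.imwrite("pics/pk.png",np.hstack([cv2.resize(im[210:360,490:690],None,fx=2,fy=2),cv2.resize(im5[270:420,340:540],None,fx=2,fy=2)]))
cv2.imwrite("pics/w19.png",c["img"])
E
```

```text
t 35.28 tcp [ 0.4985 -0.2033  0.1673] jaw ang 179.89 tilt 0.03 j1,5,6 [ -1.3 -58.1   1.2] w 0.0661 F [ 0.6  0.6 -2.4]
 tool shift mm [  -2.5 -280.3    5.1]
 spin rad needed -0.002
```

View pics/pk.png

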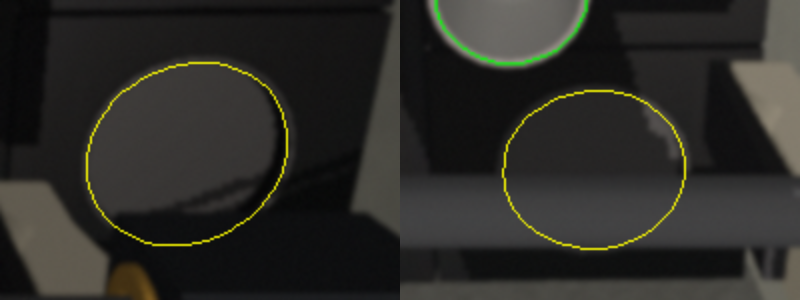

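View pics/w19.png

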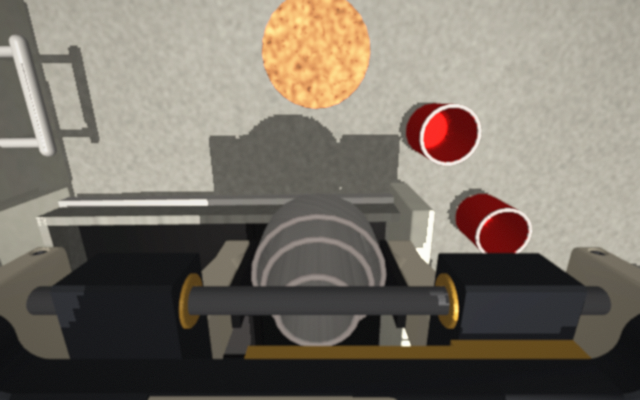

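```bash
python3 - <<'E'
import cv2,numpy as np
im=cv2.imread("pics/pk.png").astype(float);im=255*(np.clip(im/110,0,1)**.7);cv2.imwrite("pics/pkb.png",im.astype(np.uint8))
E
```

```text
(no output)
```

View pics/pkb.png

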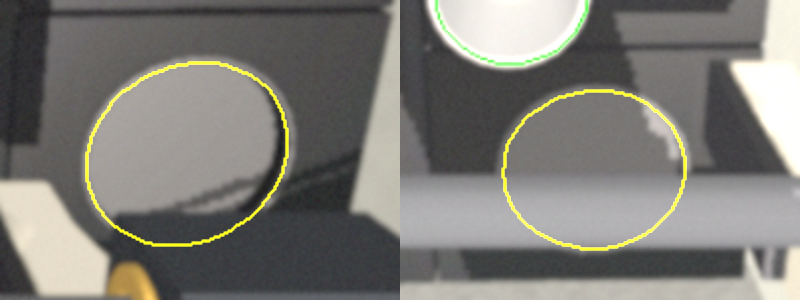

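>>> {"method": "play_rows", "body": {"series": [0,-0.033,0.001,0,0,-0.033,0.001,0,0,-0.033,0.001,0,0,-0.033,0.001,0,0,-0.033,0.001,0]}}

```text
time_s: 35.75
tcp_pos: [0.4935, -0.0381, 0.1672]
eef_rot: [-10.9, 90.0, 169.1]
contact_force: [1.1, 0.2, -2.9]
gripper_width: 0.066
```

>>> {"method": "play_rows", "body": {"series": [0,-0.033,0,0,0,-0.033,0,0,0,-0.025,0,0,0,-0.015,0,0,0,-0.006,0,0]}}

```text
time_s: 36.17
tcp_pos: [0.4941, 0.0745, 0.1672]
eef_rot: [-15.7, 90.0, 164.4]
contact_force: [-0.0, -0.5, -1.6]
gripper_width: 0.066
```

>>> {"method": "play_rows", "body": {"series": [0,0,0,0,0,0,0,0,0,0,0,0,0,0,0,0,0,0,0,0]}}

```text
time_s: 36.58
tcp_pos: [0.4944, 0.0717, 0.1673]
eef_rot: [21.4, 90.0, -158.7]
contact_force: [0.1, 0.3, -2.8]
gripper_width: 0.066
```

```bash
python3 - <<'E'
from h import *
go(.494,.077,.0406,180)
E
```

```text
t 36.58 tcp [0.4944 0.0717 0.1673] jaw ang 179.88 tilt 0.01 j1,5,6 [ 30.8 -57.3 -30.9] w 0.066 F [ 0.1  0.3 -2.8]
 tool shift mm [126.7  -5.3   0.4]
 spin rad needed -0.002
```

>>> {"method": "play_rows", "body": {"series": [0.015,-0.005,0,0,0.022,0,0,0,0.025,0,0,0,0.022,0,0,0,0.015,0,0,0]}}

```text
time_s: 37.0
tcp_pos: [0.4937, 0.0766, 0.0664]
eef_rot: [22.2, 89.9, -157.9]
contact_force: [-0.2, 0.6, -2.1]
gripper_width: 0.0657
```

>>> {"method": "play_rows", "body": {"series": [0.006,0,0,0,0,0,0,0,0,0,0,0,0,0,0,0,0,0,0,0]}}

```text
time_s: 37.42
tcp_pos: [0.4953, 0.0779, 0.0634]
eef_rot: [-153.0, 89.9, 26.9]
contact_force: [0.6, -0.1, -2.3]
gripper_width: 0.0658
```

```bash
python3 - <<'E'
from h import *
go(.494,.077,.0406,180)
S=capture("scene");D=capture("side")
cv2.imwrite("pics/s20.png",cv2.resize(np.hstack([S["img"][140:280,260:400],D["img"][140:280,220:360]]),None,fx=2.8,fy=2.8,interpolation=cv2.INTER_CUBIC))
E
```

```text
t 37.42 tcp [0.4953 0.0779 0.0634] jaw ang 179.96 tilt 0.12 j1,5,6 [ 31.4 -42.6 -31.5] w 0.0658 F [ 0.6 -0.1 -2.3]
 tool shift mm [22.8  0.9  1.3]
 spin rad needed -0.0007
```

View pics/s20.png

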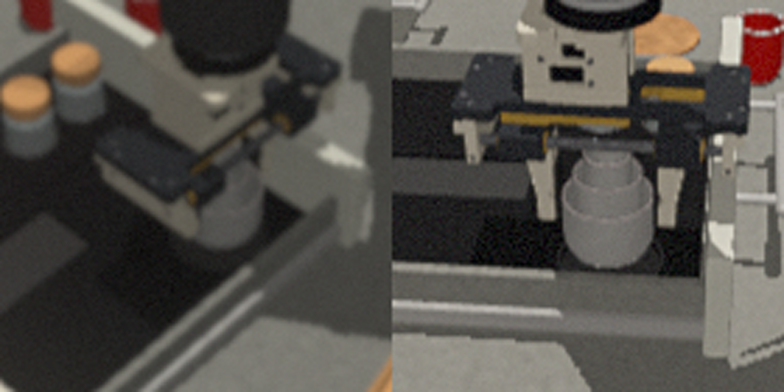

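Over the pocket and clear of the drawer front, so I lower the nest.

>>> {"method": "play_rows", "body": {"series": [0.004,0.0009,0.0012,0,0.005,0,0,0,0.005,0,0,0,0.003,0,0,0,0.002,0,0,0]}}

```text
time_s: 37.93
tcp_pos: [0.4929, 0.0765, 0.0425]
eef_rot: [29.9, 89.9, -150.2]
contact_force: [-0.7, -0.6, -3.1]
gripper_width: 0.0666
```

>>> {"method": "play_rows", "body": {"series": [0.001,0,0,0,0,0,0,0,0,0,0,0,0,0,0,0,0,0,0,0]}}

```text
time_s: 38.35
tcp_pos: [0.4934, 0.0768, 0.0425]
eef_rot: [-152.7, 90.0, 27.3]
contact_force: [-1.1, 0.4, -2.4]
gripper_width: 0.0662
```

```bash
python3 - <<'E'
from h import *
go(.494,.077,.0406,180)
E
```

```text
t 38.35 tcp [0.4934 0.0768 0.0425] jaw ang 179.96 tilt 0.02 j1,5,6 [ 31.4 -39.7 -31.5] w 0.0662 F [-1.1  0.4 -2.4]
 tool shift mm [ 1.9 -0.2 -0.6]
 spin rad needed -0.0007
```

>>> {"method": "play_rows", "body": {"series": [0.001,0,0,0,0.001,0,0,0,0.0005,0,0,0,0,0,0,0,0,0,0,0]}}

```text
time_s: 38.77
tcp_pos: [0.4934, 0.0768, 0.0405]
eef_rot: [-165.0, 90.0, 15.0]
contact_force: [-3.2, 0.3, 7.7]
gripper_width: 0.0659
```

>>> {"method": "play_rows", "body": {"series": [0,0,0,0,0,0,0,0,0,0,0,0,0,0,0,0,0,0,0,0], "jaw": 88}}

```text
time_s: 39.18
tcp_pos: [0.4933, 0.0767, 0.0397]
eef_rot: [98.3, 90.0, -81.7]
contact_force: [-0.8, -0.6, -0.6]
gripper_width: 0.0769
```

>>> {"method": "play_rows", "body": {"series": [-0.008,0,0,0,-0.015,0,0,0,-0.03,0,0,0,-0.035,0,0,0,-0.035,0,0,0]}}

```text
time_s: 39.6
tcp_pos: [0.4927, 0.0764, 0.1644]
eef_rot: [33.3, 89.9, -146.7]
contact_force: [0.5, 1.1, -0.2]
gripper_width: 0.0767
```

>>> {"method": "play_rows", "body": {"series": [-0.03,0.03,0,0,0,0.04,0,0,0,0.04,0,0,0,0,0,0,0,0,0,0]}}

```text
time_s: 40.02
tcp_pos: [0.4929, -0.0346, 0.193]
eef_rot: [-160.1, 90.0, 19.7]
contact_force: [0.4, 0.5, -0.5]
gripper_width: 0.0771
```

```bash
python3 - <<'E'
from h import *
go(.494,.077,.0406,180)
c=capture("wrist");im=c["img"].copy()
for z,r in((.062,.0318),(.078,.0238),(.094,.0158)):circle(c,(.4935,.0765,z),r,im)
cv2.imwrite("pics/w21.png",cv2.resize(im,(800,500)))
S=capture("scene");D=capture("side")
cv2.imwrite("pics/s21.png",cv2.resize(np.hstack([S["img"][110:350,180:480],D["img"][130:370,150:450]]),None,fx=1.33,fy=1.33,interpolation=cv2.INTER_CUBIC))
E
```

```text
t 40.02 tcp [ 0.4929 -0.0346  0.193 ] jaw ang 179.75 tilt 0.04 j1,5,6 [ 18.8 -60.6 -19.1] w 0.0771 F [ 0.4  0.5 -0.5]
 tool shift mm [ 152.4 -111.6   -0.5]
 spin rad needed -0.0044
```

View pics/w21.png

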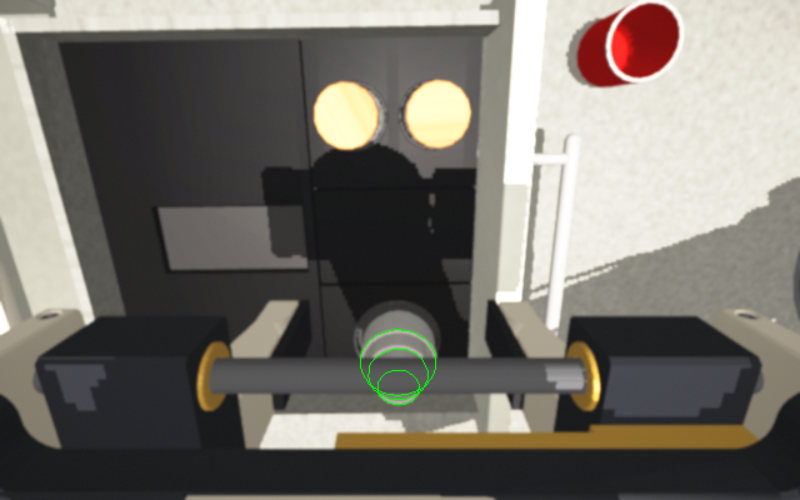

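View pics/s21.png

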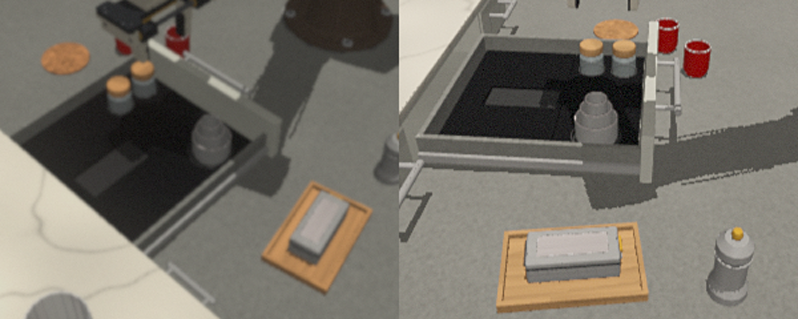

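```bash
python3 - <<'E'
from h import *
D=capture("side");S=capture("scene")
for c in (D,S):
    im=c["img"]
    for P,r in (((.4935,.0765,.062),.033),((.4935,.0765,.078),.025),((.4935,.0765,.094),.017)): print(proj(c,P).round(1))
cv2.imwrite("pics/z.png",np.hstack([cv2.resize(D["img"][185:255,260:345],(425,350),interpolation=cv2.INTER_CUBIC),cv2.resize(D["img"][290:370,215:345],(370,350),interpolation=cv2.INTER_CUBIC)]))
E
```

```text
[297.8 217. ]
[297.6 210.6]
[297.4 204. ]
[338.  210.9]
[338.1 206. ]
[338.2 201. ]
```

View pics/z.png

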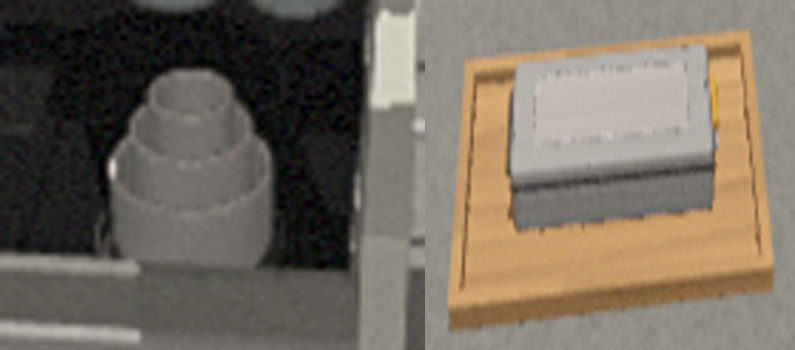

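The nest stands upright in the pocket and the box lies flat in the tray, with the gripper clear of both. I'm handing the job in.

```bash
python3 -c "
from plant import close_job,get_state
print(get_state()['time_s']);print(close_job())"
```

```text
40.2667
the job is handed in; nothing more can be done
None
```

I finished the whole task in the order asked and handed it in at 40.3 s, well under the 136 s limit. The hand-in reports no verdict.

- **Cups:** I nested large, medium and small on the cork mat, one inside the other.
- **Box:** It then went flat into the bamboo tray, lengthwise.
- **Nest:** I carried it by the large cup's wall into the round pocket in the drawer.

**Last checks:**
- The last pictures show the nest upright in the pocket and the box flat inside the tray rim. The jars and pepper mill look to be where they started. The gripper was open and clear.
- The nest touched down at the height expected for the pocket floor, and I saw no contact force above about 12 N.

**One disagreement:** the scene and side cameras put objects 4–7 mm further in y than the wrist camera did. I went by the wrist camera because its picture of the fingertips matched to about a pixel, and every grasp and fit then worked.

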